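Load the rinsing tray and open the rinse cock

ROBOT

A 7-joint arm with a two-finger parallel gripper is mounted at the origin on the work surface. World frame = base frame: x ahead of the robot, y to its left, z up, the work surface at z = 0. Lengths are in m, angles in rad, forces in N, time in s.
With the tool pointing down it reaches from about 0.4 to 0.85 m from the base axis. Payload 4.4 kg.
Tool frame: the origin (TCP) lies midway between the tips of the shut fingers; the grasp point (between the pads) lies arm.grip_depth behind it (arm.grip_depth is the distance from the TCP to the grasp point, in m); z points along the fingers, y is the line along which they close (so a half turn about z gives the same grasp; the last joint's range is limited). The gripper opens to 94 mm and grips with 3 to 60 N. Pads are 16 mm wide; open, the fingers measure 119 mm over their backs; the gripper's body (75 mm by 177 mm) begins 78 mm behind the grasp point.
Start: joints at [-0.066, 0.628, 0.038, 1.517, -0.027, 0.996, -0.02], TCP at [0.65, 0, 0.205] pointing down, gripper open.
Joint ranges: [-3.06, 3.06], [-0.37, 2.12], [-1.25, 1.32], [0.18, 2.47], [-1.1, 4.24], [0.23, 1.98], [-2.94, 2.94]. Speed limits (rad/s): [2.57, 2.57, 3.14, 3.14, 3.14, 3.14, 3.14].

INTERFACE

Orientations are given as a rotation vector (axis times angle).
In Python, from cell import status, cams, arm gives the robot as it stands. The module is installed in compiled form; this text tells all that it offers.
- The arm moves only by the tool send_rows, never from a script. Its arguments are lists of equal length, an entry for each row: "rot": the turn, a rotation vector about the world's x, y, z normalised to -1 to 1, where 1 is pi rad, a list of three; "delta_pos": the shift along the world's x, y, z normalised to -1 to 1, where 1 is 0.5 m, a list of three; "hand": the closure, from -1 (fully open) to 1 (shut). In form: {"rot": [[rx, ry, rz], ...], "delta_pos": [[dx, dy, dz], ...], "hand": [hand, ...]}. A call has 1 to 5 rows; each row is the pose to reach, as a shift and turn from the pose commanded when the call began, turning the shorter way round; what a row does not reach only later rows make up. A row lasts 1/10 s, in which the tool goes at most 50 mm and 8.59 degrees, less where a joint would pass 70% of its speed; a pose out of reach is approached as far as the arm can. A call with a number of a shift or a turn outside -1 to 1 is refused whole. A call with a gripper value outside its range is refused whole. The fingers move at their own pace and stop on an object; "newtons" is the grip in N (left out, the last holds). Time passes only in rows, so rows that repeat a pose let the fingers close. It gives the time, the measured TCP pose, the force, the opening and the grip force at its end, in the units of the state.
- status.get_obs(): the state, without advancing time (a new reading comes with each control period).
- cams.capture(name): name is "scene" or "side" or "wrist"; returns a dict with "color" (480x640x3 uint8, red, green, blue), "depth" (480x640 float32, m along the optical axis (not along the pixel's ray), 0 where there is no reading), "fx", "fy", "cx", "cy" (pixels), "k1" (the pictures are not rectified: a ray, as slopes to the right and down, at radius r is drawn at 1 + k1 r^2 times it, then the intrinsics apply), "R" (3x3) and "t" (3): a world point X has camera coordinates R X + t; the wrist camera has in their place "tool_from_camera" (4x4, takes a point from camera to tool coordinates, whose origin is the TCP and whose axes are the flange's). Camera axes: x right, y down, z forward; pixel columns grow to the right and rows downward; lengths in m; the calibration is good to about 2 mm. A picture is of the moment at which its call begins: read the wrist's pose just before it.
- arm.close_job(): hands the job in; it is judged then, once.
The state is a dict: "time": time; "qpos": joint angles; "qvel": joint speeds; "tau": joint torques, N m; "position": TCP position; "orientation": TCP orientation; "ft_force": force on the tool from outside, world axes, zero at the start; "moment": the same for the moment, N m; "finger_gap": finger opening in m; "gripper_force": force on a finger pad.
Only numpy, scipy, OpenCV 4.12 (cv2) and the standard library are available. Lean on these libraries where they do the work, as an engineer would, in place of code of your own. Each camera call takes 0.05 s, during which the arm holds its last target. There are 200 camera calls.

TASK

Shut the rinse cock fully before anything else, then stand the spice tin from the tray in the middle of the cork mat and lay each porcelain spoon and the turner flat in a tray compartment of its own shape, head in the wide bay and handle in the slot, with only the lightest grip on the fragile spoons (the fingers must never press them with more than 20 N). When all of them lie in place, open the cock fully, let go, and leave the other kitchen things where they are.

Things in the scene. Friction and masses are not known exactly. Their poses are not given: they have to be found in the camera images.
- tray: blue plastic tray fixed to the counter, 220 (x) by 256 (y) mm, floor 4 thick, walls and blocks 18 high. Origin: centre of underside, z up. Four compartments along x, each a wide head bay and a narrow handle slot. A channel without walls (x=-35 to +35) crosses them all, open at both sides, for fingers beside a handle; open the fingers little there: the next handle is 56 mm away
- bay1 (a point): centre of a spoon compartment, on the tray floor at y=-17 mm in the tray; axes as the tray's. A spoon's origin belongs here; any spoon may lie in any of the three. 166 mm long (x=-83 to +83); bay for the bowl 52 wide at +x, handle slot 28 wide at -x
- bay2 (a point): centre of a spoon compartment, on the tray floor at y=39 mm in the tray; axes as the tray's. A spoon's origin belongs here; any spoon may lie in any of the three. 166 mm long (x=-83 to +83); bay for the bowl 52 wide at +x, handle slot 28 wide at -x
- bay3 (a point): centre of a spoon compartment, on the tray floor at y=95 mm in the tray; axes as the tray's. A spoon's origin belongs here; any spoon may lie in any of the three. 166 mm long (x=-83 to +83); bay for the bowl 52 wide at +x, handle slot 28 wide at -x
- turner_bay (a point): centre of the turner's compartment, on the tray floor, at y=-86 mm in the tray; axes as the tray's. The turner's origin belongs here. 210 mm long (x=-105 to +105), the bay for the blade 74 wide at -x, the handle slot 30 wide at +x: the other way round from the spoons
- spoon1: white porcelain soup spoon (2 or 3 are present; absent: None), lying flat, 150 mm long: handle 14 wide, 12 high from x=-75 to +37, round flat-bottomed bowl 40 across, 14 high centred at x=+55. Origin: underside at mid-length, the place to grip (near the centre of mass); x points to the bowl, z up. About 60 g. Fragile: fingers may press it with at most 20 N
- spoon1_head (a point): centre of that spoon's bowl, on the underside
- spoon2: white porcelain soup spoon (2 or 3 are present; absent: None), lying flat, 150 mm long: handle 14 wide, 12 high from x=-75 to +37, round flat-bottomed bowl 40 across, 14 high centred at x=+55. Origin: underside at mid-length, the place to grip (near the centre of mass); x points to the bowl, z up. About 60 g. Fragile: fingers may press it with at most 20 N
- spoon2_head (a point): centre of that spoon's bowl, on the underside
- spoon3: white porcelain soup spoon (2 or 3 are present; absent: None), lying flat, 150 mm long: handle 14 wide, 12 high from x=-75 to +37, round flat-bottomed bowl 40 across, 14 high centred at x=+55. Origin: underside at mid-length, the place to grip (near the centre of mass); x points to the bowl, z up. About 60 g. Fragile: fingers may press it with at most 20 N
- spoon3_head (a point): centre of that spoon's bowl, on the underside
- turner: small bamboo turner lying flat, 190 mm long: handle 16 wide, 12 high from x=-95 to +35, flat blade 60 wide, 65 long, 4 thick from x=+30 to +95. Origin: underside at mid-length, the place to grip (centre of mass within 15 mm); x points to the blade, z up. About 90 g
- turner_head (a point): centre of the turner's blade, on the underside
- tin: red plastic spice tin with twist cap, upright cylinder 48 mm in diameter (cap 44), 78 high, about 120 g, standing in the channel of the tray at the start. Origin: centre of its underside, z up
- mat: round cork mat fixed to the counter, 90 mm across, 5 mm thick. Origin: centre of its underside
- cock_axis (a point): the vertical hinge axis of the rinse cock's handle, at mid-height of the handle, 67 mm above the counter; fixed; y runs along the steel pipe (radius 11 mm, centre line 25 high; brass body radius 19) towards the tray
- cock_end (a point): point on the centre line of the handle, 80 mm from the hinge axis (5 mm short of its end). The handle is a level straight steel bar 14 wide and 12 high with free room below and beside it
- cock (a joint): angle of the quarter-turn handle about its vertical axis, rad, counter-clockwise from above: 0 = shut stop, handle square across the pipe, along x of cock_axis (away from the robot); 1.57 = fully open stop, handle along the pipe, along its y. It stays where left; friction 0.15 N m
- lid: aluminium pot lid lying on the counter, 170 mm across, 36 high; not part of the job. Origin: centre of its underside
- ladle: long steel ladle lying beyond the tray, 300 mm long, 31 high; not part of the job. Origin: centre of its underside
- colander: green plastic colander, 200 mm across, 95 high; not part of the job. Origin: centre of its underside
- bowl: white ceramic soup bowl, 140 mm across, 60 high; not part of the job. Origin: centre of its underside
- dish: small blue-glazed sauce dish, 72 mm across, 20 high; not part of the job. Origin: centre of its underside
- jar: amber glass jar, 60 mm across, 85 high; not part of the job. Origin: centre of its underside
There are look-alikes about, which are no part of the job. Leave any purple look-alike of the turner alone.

How it is judged:
On the way, in this order (a step that is already met when the one before it is completed fails the run):
1. the rinse cock is turned shut (value of joint cock below 0.12 rad), for 0.2 s.
2. with the cock shut, every spoon and the turner lie flat in their compartments and the tin stands on the mat (((horizontal distance between spoon1 and bay1 below 0.015 m and angle between the x axis of spoon1 and the x axis of tray, either way round below 0.15 rad and x of spoon1_head in the frame of tray above 0.03 m) or (horizontal distance between spoon1 and bay2 below 0.015 m and angle between the x axis of spoon1 and the x axis of tray, either way round below 0.15 rad and x of spoon1_head in the frame of tray above 0.03 m) or (horizontal distance between spoon1 and bay3 below 0.015 m and angle between the x axis of spoon1 and the x axis of tray, either way round below 0.15 rad and x of spoon1_head in the frame of tray above 0.03 m)) and angle between each of spoon1, spoon2, spoon3, turner's own z axis and vertical below 0.08 rad and z of each of spoon1, spoon2, spoon3, turner in the frame of tray below 0.009 m and linear speed of each of spoon1, spoon2, spoon3, turner, tin below 0.03 m/s and ((horizontal distance between spoon2 and bay1 below 0.015 m and angle between the x axis of spoon2 and the x axis of tray, either way round below 0.15 rad and x of spoon2_head in the frame of tray above 0.03 m) or (horizontal distance between spoon2 and bay2 below 0.015 m and angle between the x axis of spoon2 and the x axis of tray, either way round below 0.15 rad and x of spoon2_head in the frame of tray above 0.03 m) or (horizontal distance between spoon2 and bay3 below 0.015 m and angle between the x axis of spoon2 and the x axis of tray, either way round below 0.15 rad and x of spoon2_head in the frame of tray above 0.03 m)) and ((horizontal distance between spoon3 and bay1 below 0.015 m and angle between the x axis of spoon3 and the x axis of tray, either way round below 0.15 rad and x of spoon3_head in the frame of tray above 0.03 m) or (horizontal distance between spoon3 and bay2 below 0.015 m and angle between the x axis of spoon3 and the x axis of tray, either way round below 0.15 rad and x of spoon3_head in the frame of tray above 0.03 m) or (horizontal distance between spoon3 and bay3 below 0.015 m and angle between the x axis of spoon3 and the x axis of tray, either way round below 0.15 rad and x of spoon3_head in the frame of tray above 0.03 m)) and horizontal distance between turner and turner_bay below 0.017 m and angle between the x axis of turner and the x axis of tray, either way round below 0.15 rad and x of turner_head in the frame of tray below -0.03 m and horizontal distance between tin and mat below 0.025 m and angle between tin's own z axis and vertical below 0.1 rad and height (world z) of tin below 0.015 m and value of joint cock below 0.12 rad), for 0.2 s.
3. the rinse cock is turned fully open (value of joint cock above 1.45 rad), for 0.2 s.
At the end, for the whole second after the job is handed in: Spoons and turner lie level in their own compartments, heads in the wide bays, origins within 15 mm (turner 17) of the centres, within 0.15 rad of line, on the floor; tin upright within 25 mm of the mat centre; cock within 0.12 rad of its open stop; all at rest (((horizontal distance between spoon1 and bay1 below 0.015 m and angle between the x axis of spoon1 and the x axis of tray, either way round below 0.15 rad and x of spoon1_head in the frame of tray above 0.03 m) or (horizontal distance between spoon1 and bay2 below 0.015 m and angle between the x axis of spoon1 and the x axis of tray, either way round below 0.15 rad and x of spoon1_head in the frame of tray above 0.03 m) or (horizontal distance between spoon1 and bay3 below 0.015 m and angle between the x axis of spoon1 and the x axis of tray, either way round below 0.15 rad and x of spoon1_head in the frame of tray above 0.03 m)) and angle between each of spoon1, spoon2, spoon3, turner's own z axis and vertical below 0.08 rad and z of each of spoon1, spoon2, spoon3, turner in the frame of tray below 0.009 m and linear speed of each of spoon1, spoon2, spoon3, turner, tin below 0.03 m/s and ((horizontal distance between spoon2 and bay1 below 0.015 m and angle between the x axis of spoon2 and the x axis of tray, either way round below 0.15 rad and x of spoon2_head in the frame of tray above 0.03 m) or (horizontal distance between spoon2 and bay2 below 0.015 m and angle between the x axis of spoon2 and the x axis of tray, either way round below 0.15 rad and x of spoon2_head in the frame of tray above 0.03 m) or (horizontal distance between spoon2 and bay3 below 0.015 m and angle between the x axis of spoon2 and the x axis of tray, either way round below 0.15 rad and x of spoon2_head in the frame of tray above 0.03 m)) and ((horizontal distance between spoon3 and bay1 below 0.015 m and angle between the x axis of spoon3 and the x axis of tray, either way round below 0.15 rad and x of spoon3_head in the frame of tray above 0.03 m) or (horizontal distance between spoon3 and bay2 below 0.015 m and angle between the x axis of spoon3 and the x axis of tray, either way round below 0.15 rad and x of spoon3_head in the frame of tray above 0.03 m) or (horizontal distance between spoon3 and bay3 below 0.015 m and angle between the x axis of spoon3 and the x axis of tray, either way round below 0.15 rad and x of spoon3_head in the frame of tray above 0.03 m)) and horizontal distance between turner and turner_bay below 0.017 m and angle between the x axis of turner and the x axis of tray, either way round below 0.15 rad and x of turner_head in the frame of tray below -0.03 m and horizontal distance between tin and mat below 0.025 m and angle between tin's own z axis and vertical below 0.1 rad and height (world z) of tin below 0.015 m and value of joint cock above 1.45 rad); the robot touches nothing.
It fails at once if the fingers press a porcelain spoon with more than 20 N (contact force between the fingers and spoon1 above 20 N or contact force between the fingers and spoon2 above 20 N or contact force between the fingers and spoon3 above 20 N).
It fails at once if another kitchen thing is shifted more than 40 mm (distance of any of lid, ladle, colander, bowl, dish, jar from where it was at the start of the episode above 0.04 m).
Of spoon1, spoon2, spoon3 only 2 to 3 are there at a start; the rules pass over those that are not, and their reading is None.
At some moment in a run one of spoon1, spoon2, spoon3, turner may be knocked a few centimetres aside while the robot is not near it.
It also fails if it takes over 208 s, if anything falls off the work surface, if the arm or the gripper's body presses on something with over 40 N, if the wrist force passes 120 N, or if a joint passes its speed limit or range.

## Working session

There is one attempt and no reset: what is moved stays moved. The work goes in short steps, Python scripts to look and compute and a tool call to move; the robot and the scene stay as the last step left them, time stands still between calls to the robot, and variables do not carry over. Pictures are saved under pics/ and viewed, at most 14 in all, crops included, and the job is handed in when it is done.

Besides the shell and the picture viewer there is one more tool, called after "Request:" as name(argument=value, ...) on one line, values as JSON. send_rows: Moves the arm, as the interface text tells. Scaled input: -1 to 1 covers 0.5 m each way for a shift and pi rad each way for a turn. Its arguments: {"type":"object","properties":{"rot":{"type":"array"},"delta_pos":{"type":"array"},"hand":{"type":"array"},"newtons":{"type":"number"}},"required":["rot","delta_pos","hand"]}

```bash
mkdir -p pics
cat > h.py <<'E'
import numpy as np, cv2
from cell import status, cams, arm
def snap(name, pic=None):
    o=status.get_obs(); c=cams.capture(name)
    if 'R' in c: c['Rw']=np.array(c['R']).T; c['o']=-c['Rw']@np.array(c['t'])
    else:
        T=np.array(c['tool_from_camera']); Rt=cv2.Rodrigues(np.array(o['orientation'],float))[0]
        c['Rw']=Rt@T[:3,:3]; c['o']=Rt@T[:3,3]+np.array(o['position'])
    if pic: cv2.imwrite('pics/'+pic,c['color'][:,:,::-1])
    return c
def rays(c,uv):
    uv=np.asarray(uv,float).reshape(-1,2)
    d=(uv-[c['cx'],c['cy']])/[c['fx'],c['fy']]; s=d.copy()
    for _ in range(10): s=d/(1+c['k1']*(s**2).sum(1,keepdims=True))
    return np.c_[s,np.ones(len(s))]
def onplane(c,uv,z):
    w=rays(c,uv)@c['Rw'].T
    return c['o']+w*((z-c['o'][2])/w[:,2])[:,None]
def cloud(c):
    v,u=np.mgrid[:480,:640]; r=rays(c,np.c_[u.ravel(),v.ravel()])
    P=(r*c['depth'].reshape(-1,1))@c['Rw'].T+c['o']
    P[c['depth'].ravel()==0]=np.nan
    return P.reshape(480,640,3)
E
python3 - <<'E'
from h import *
o=status.get_obs(); print(o, arm.grip_depth)
for n in ('scene','side'):
    c=snap(n,n+'0.png'); print(n,c['o'],c['Rw'][:,2],c['fx'],c['k1'])
c=snap('wrist','wrist0.png'); print(c['o'],c['Rw'])
E
```

```text
{'time': 0.0, 'qpos': array([-0.06582265,  0.62929184,  0.03844786,  1.51832988, -0.02703241,
        0.99633585, -0.01997173]), 'qvel': array([-0.00038316,  0.00072057,  0.00165567,  0.0003359 , -0.00010044,
        0.0012937 ,  0.0004605 ]), 'tau': array([ 1.05774864e-04, -5.49729431e+01,  1.14371493e+00, -1.86633307e+01,
       -5.21096285e-02,  2.37884105e-02,  1.36332897e-04]), 'position': array([6.49340640e-01, 5.08767129e-05, 2.04601620e-01]), 'orientation': array([-2.22048342e+00, -2.22054865e+00,  2.04786198e-03]), 'ft_force': array([ 0.36338092, -0.16400079,  0.63910969]), 'moment': array([ 0.01879023, -0.03744962, -0.02037031]), 'gripper_force': 0.0, 'finger_gap': 0.09401221554473342} 0.0188
scene [1.04565727 1.10287491 0.82598465] [-0.40453588 -0.74017607 -0.53711275] 462.0655442055878 -0.10194838800882315
side [-0.0954406   0.69349087  0.76471601] [ 0.52231034 -0.57797862 -0.62700288] 464.27570681039543 -0.08591394156637981
[0.64931303 0.06981207 0.38365097] [[ 9.99998895e-01  3.67938153e-04 -1.44031452e-03]
 [ 8.38302896e-06 -9.70266071e-01 -2.42040806e-01]
 [-1.48654435e-03  2.42040526e-01 -9.70265002e-01]]
```

View pics/scene0.png

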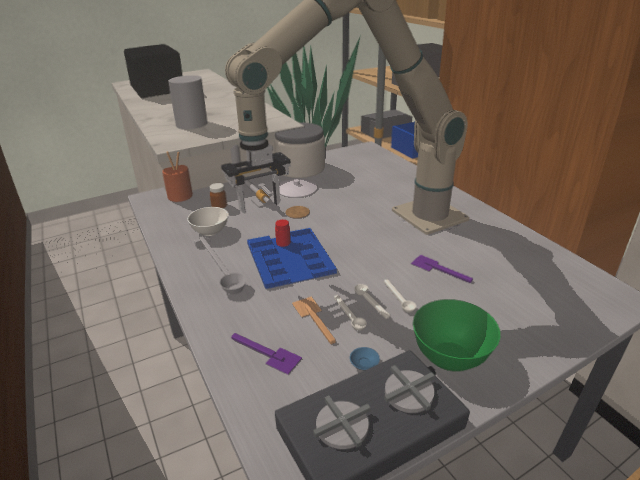

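View pics/side0.png

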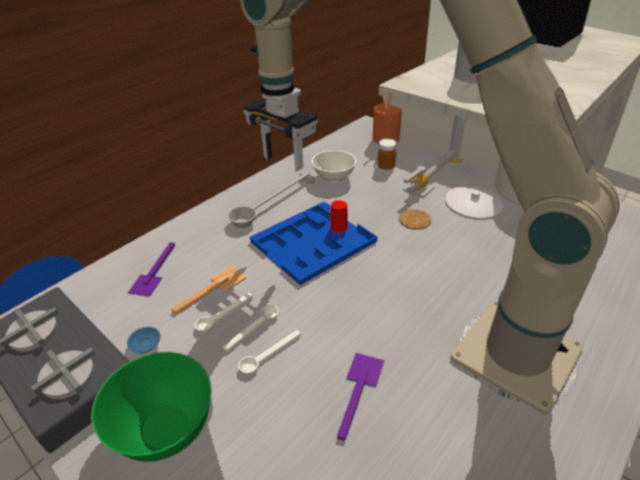

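View pics/wrist0.png

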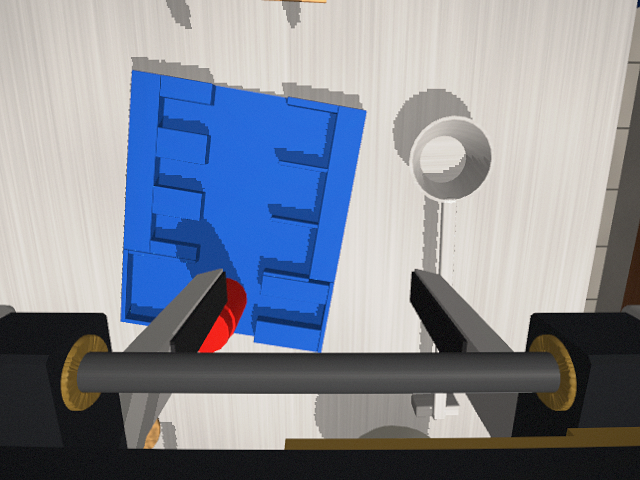

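Run:
```python
from h import *
a=cv2.imread('pics/scene0.png')[150:230,210:330]; b=cv2.imread('pics/side0.png')[130:230,370:490]
a=cv2.resize(a,(780,520),interpolation=cv2.INTER_CUBIC)[:, :390*2]
b=cv2.resize(b,(624,520),interpolation=cv2.INTER_CUBIC)
im=np.hstack([cv2.resize(a,(420,280)),cv2.resize(b,(336,280))])
# spoon area
s=cv2.resize(cv2.imread('pics/side0.png')[260:400,160:320],(366,320),interpolation=cv2.INTER_CUBIC)
t=cv2.resize(cv2.imread('pics/scene0.png')[270:350,280:430],(390,320),interpolation=cv2.INTER_CUBIC)
cv2.imwrite('pics/crop1.png',np.vstack([im,np.hstack([t,s])]))
for n in ('scene','side'):
    c=snap(n); P=cloud(c); hsv=cv2.cvtColor(c['color'],cv2.COLOR_RGB2HSV)
    np.savez(n+'.npz',P=P,hsv=hsv)
    def rep(name,lo,hi,zlo=-.02,zhi=.15,amin=20):
        m=cv2.inRange(hsv,lo,hi); k,l,st,ce=cv2.connectedComponentsWithStats(m)
        for i in range(1,k):
            if st[i,4]<amin: continue
            p=P[l==i]; p=p[(p[:,2]>zlo)&(p[:,2]<zhi)]
            if len(p)>10 and np.linalg.norm(np.median(p,0)[:2])<1.1: print(n,name,st[i].tolist(),np.median(p,0).round(3),np.percentile(p,2,0).round(3),np.percentile(p,98,0).round(3))
    rep('blue',(105,150,60),(125,255,255),amin=100)
    rep('red',(0,180,90),(4,255,255)); rep('orange',(8,90,80),(22,255,255))
    # anything above table
    h=(P[...,2]>.006)&(P[...,2]<.1)&(np.abs(P[...,1])<.8)&(P[...,0]>.2)&(P[...,0]<1)
    k,l,st,ce=cv2.connectedComponentsWithStats(h.astype(np.uint8))
    for i in range(1,k):
        if st[i,4]>40: p=P[l==i]; print(n,'comp',st[i].tolist(),np.median(p,0).round(3),p.min(0).round(3),p.max(0).round(3))
```

```text
scene blue [248, 234, 88, 50, 2071] [0.573 0.023 0.007] [ 0.459 -0.131  0.   ] [0.679 0.124 0.02 ]
scene red [278, 220, 10, 5, 21] [ 0.544 -0.09   0.081] [ 0.53  -0.107  0.078] [ 0.56  -0.081  0.084]
scene orange [396, 0, 244, 276, 44881] [-0.529  0.11   0.066] [-0.828 -0.357 -0.017] [-0.519  0.302  0.147]
scene orange [374, 128, 9, 10, 82] [-0.388 -0.88  -0.008] [-0.413 -0.898 -0.019] [-0.371 -0.865  0.001]
scene orange [162, 152, 29, 50, 725] [ 0.771 -0.581  0.082] [ 0.72  -0.641  0.005] [ 0.807 -0.564  0.133]
scene orange [256, 189, 14, 14, 84] [ 0.497 -0.394  0.038] [ 0.476 -0.426  0.012] [ 0.507 -0.374  0.055]
scene orange [210, 192, 14, 16, 186] [ 0.659 -0.436  0.04 ] [ 0.635 -0.467  0.005] [ 0.675 -0.425  0.065]
scene orange [286, 206, 23, 12, 221] [ 0.412 -0.258  0.004] [ 0.372 -0.299  0.   ] [ 0.45  -0.217  0.008]
scene orange [292, 297, 43, 47, 558] [0.632 0.255 0.005] [ 0.599  0.203 -0.   ] [0.655 0.388 0.015]
scene comp [284, 155, 32, 23, 534] [ 0.26  -0.519  0.052] [ 0.2   -0.575  0.006] [ 0.317 -0.501  0.1  ]
scene comp [157, 156, 90, 79, 2685] [ 0.698 -0.571  0.048] [ 
[... 3002 characters left out ...]
 [0.757 0.244 0.006] [0.844 0.38  0.015]
side comp [172, 275, 57, 38, 366] [0.626 0.32  0.011] [0.618 0.236 0.006] [0.641 0.389 0.016]
side comp [0, 287, 212, 175, 21530] [0.54  0.615 0.06 ] [0.309 0.467 0.006] [0.86  0.741 0.098]
side comp [195, 293, 57, 39, 417] [0.539 0.327 0.011] [0.524 0.241 0.006] [0.566 0.387 0.018]
side comp [223, 305, 55, 46, 460] [0.459 0.305 0.011] [0.441 0.232 0.006] [0.481 0.381 0.017]
side comp [127, 327, 33, 26, 598] [0.61  0.482 0.014] [0.566 0.448 0.006] [0.637 0.517 0.022]
side comp [239, 330, 62, 44, 511] [0.382 0.334 0.011] [0.368 0.25  0.006] [0.411 0.397 0.018]
side comp [355, 367, 14, 20, 103] [0.206 0.248 0.01 ] [0.2   0.231 0.006] [0.219 0.28  0.015]
```

View pics/crop1.png

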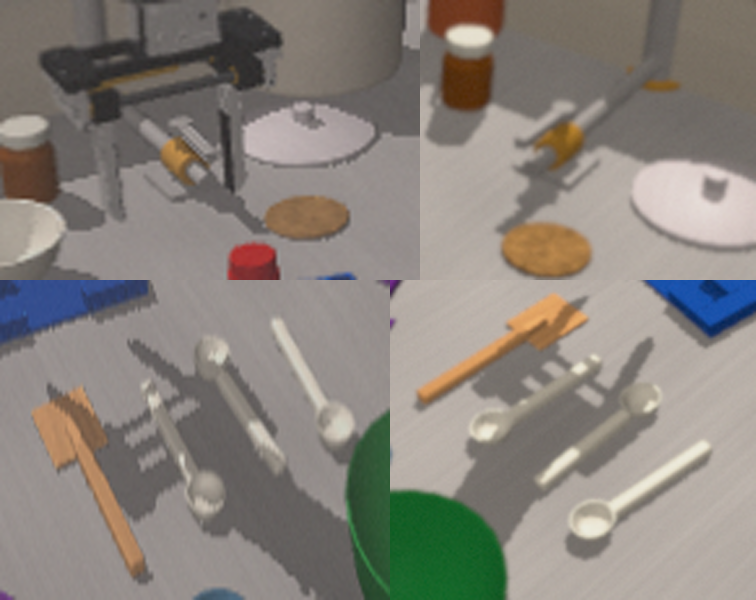

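```bash
cat > est.py <<'E'
from h import *
def data(n):
    c=snap(n); return cloud(c),cv2.cvtColor(c['color'],cv2.COLOR_RGB2HSV)
def pose(p,L,headw,isturner=False):
    """p: Nx2 points of elongated thing -> origin(mid-length), yaw to head"""
    r=cv2.minAreaRect(p.astype(np.float32)*1000); b=cv2.boxPoints(r)
    # axis by median centre line of handle: iterative
    m=p.mean(0); ax=np.linalg.svd(p-m,full_matrices=False)[2][0]
    for _ in range(3):
        n=np.array([-ax[1],ax[0]]); s=(p-m)@ax; d=(p-m)@n
        lo,hi=np.percentile(s,[.5,99.5]); w=lambda q:np.ptp(np.percentile(d[q],[3,97])) if q.sum()>5 else 0
        if w(s>hi-.035)<w(s<lo+.035): ax=-ax; continue
        sc=hi-L+.06 if 0 else lo
        h=(s<lo+L*.55)
        k=[(np.median(s[q]),(np.percentile(d[q],4)+np.percentile(d[q],96))/2) for a in np.arange(lo+.008,lo+L*.55,.01) for q in [(s>=a)&(s<a+.01)] if q.sum()>4]
        k=np.array(k); f=np.polyfit(k[:,0],k[:,1],1)
        ang=np.arctan(f[0]); m=m+n*f[1]; ax=np.cos(ang)*ax+np.sin(ang)*n
    s=(p-m)@ax; lo,hi=np.percentile(s,[.5,99.5])
    return m+ax*(lo+hi)/2, np.arctan2(ax[1],ax[0]), hi-lo, w(s>hi-.035), w(s<lo+.05)
def comps(P,hsv,zlo=.005,zhi=.03,box=(.2,.9,.1,.55)):
    h=(P[...,2]>zlo)&(P[...,2]<zhi)&(P[...,0]>box[0])&(P[...,0]<box[1])&(P[...,1]>box[2])&(P[...,1]<box[3])
    k,l,st,_=cv2.connectedComponentsWithStats(h.astype(np.uint8))
    return [(l==i) for i in range(1,k) if st[i,4]>60]
E
python3 - <<'E'
from est import *
for n in ('scene','side'):
    P,hsv=data(n)
    for q in comps(P,hsv):
        p=P[q]; L=np.ptp(p[:,:2],axis=0).max()
        if L<.12 or L>.25: continue
        print(n,np.median(p,0).round(3),hsv[q].mean(0).astype(int),[np.round(v,4) for v in pose(p[:,:2],.15,.04)])
    m=cv2.inRange(hsv,(8,90,80),(22,255,255))>0
    q=m&(P[...,1]>.15)&(P[...,1]<.45)&(P[...,2]<.03); print(n,'turner',[np.round(v,4) for v in pose(P[q][:,:2],.19,.06)])
    # tray
    b=cv2.inRange(hsv,(105,150,40),(125,255,255))>0
    q=b&(np.abs(P[...,1])<.2)&(P[...,2]>.013)&(P[...,2]<.03)&(P[...,0]<.75)&(P[...,0]>.4)
    r=cv2.minAreaRect(P[q][:,:2].astype(np.float32)*1000); print(n,'tray',r,np.median(P[q][:,2]))
    np.save(n+'tray.npy',P[q])
    # tin
    red=(cv2.inRange(hsv,(0,150,60),(5,255,255))|cv2.inRange(hsv,(172,150,60),(180,255,255)))>0
    q=red&(P[...,2]>.072)&(P[...,2]<.095)&(P[...,0]<.7)&(P[...,1]>-.2); print(n,'tin',cv2.minEnclosingCircle(P[q][:,:2].astype(np.float32)*1000),np.median(P[q][:,2]))
    # mat
    q=m&(P[...,1]<-.2)&(P[...,1]>-.33)&(P[...,0]<.47)&(P[...,0]>.33); print(n,'mat',cv2.minAreaRect(P[q][:,:2].astype(np.float32)*1000),np.median(P[q][:,2]))
    # cock
    q=(P[...,2]>.055)&(P[...,2]<.085)&(P[...,0]>.39)&(P[...,0]<.6)&(P[...,1]<-.29)&(P[...,1]>-.5)
    p=P[q]; p=p; print(n,'cock',len(p)); m_=p[:,:2].mean(0); ax=np.linalg.svd(p[:,:2]-m_,full_matrices=False)[2][0]; s=(p[:,:2]-m_)@ax; print(m_,ax,s.min(),s.max(),m_+ax*s.min(),m_+ax*s.max(), np.percentile(p[:,2],[5,50,95]))
    # pipe
    q=(P[...,2]>.028)&(P[...,2]<.042)&(P[...,0]>.42)&(P[...,0]<.56)&(P[...,1]<-.30)&(P[...,1]>-.62)
    p=P[q]; 
    for a in np.arange(-.62,-.30,.02):
        t=p[(p[:,1]>a)&(p[:,1]<a+.02)]
        if len(t)>3: print('   pipe',a.round(2),np.round([np.median(t[:,0]),t[:,0].min(),t[:,0].max(),len(t)],3))
E
```

```text
scene [0.385 0.345 0.01 ] [ 18  24 186] [array([0.3863, 0.3244]), np.float64(1.4291), np.float64(0.1438), np.float64(0.0334), np.float64(0.0129)]
scene [0.464 0.304 0.01 ] [ 17  26 154] [array([0.4633, 0.307 ]), np.float64(-1.5458), np.float64(0.1498), np.float64(0.0358), np.float64(0.0133)]
scene [0.543 0.335 0.01 ] [ 16  26 149] [array([0.5429, 0.3138]), np.float64(1.5258), np.float64(0.1467), np.float64(0.0347), np.float64(0.0127)]
scene [0.632 0.323 0.011] [ 13 112 172] [array([0.6312, 0.3098]), np.float64(1.5033), np.float64(0.1604), np.float64(0.015), np.float64(0.0137)]
scene [0.803 0.316 0.01 ] [141 116 115] [array([0.8032, 0.3144]), np.float64(2.0956), np.float64(0.1527), np.float64(0.0176), np.float64(0.0164)]
scene turner [array([-0.1577,  0.3028]), np.float64(0.0046), np.float64(1.6182), np.float64(0.1811), np.float64(0.0102)]
scene tray ((563.4203491210938, -5.4657745361328125), (257.70416259765625, 219.28909301757812), 80.21051788330078) 0.017004276362334036
scene tin ((547.6494750976562, -88.31111145019531), 23.704004287719727) 0.08070503957906794
scene mat ((411.13958
[... 1078 characters left out ...]
 0.332 0.011] [ 19  35 167] [array([0.5395, 0.3143]), np.float64(1.5215), np.float64(0.1453), np.float64(0.0365), np.float64(0.0141)]
side [0.459 0.304 0.011] [ 20  34 165] [array([0.4603, 0.3069]), np.float64(-1.5454), np.float64(0.1476), np.float64(0.0365), np.float64(0.0135)]
side [0.383 0.338 0.011] [ 21  30 199] [array([0.383 , 0.3232]), np.float64(1.4479), np.float64(0.1463), np.float64(0.037), np.float64(0.0141)]Traceback (most recent call last):
  File "<stdin>", line 9, in <module>
  File "est.py", line 16, in pose
    k=np.array(k); f=np.polyfit(k[:,0],k[:,1],1)
                                ~^^^^^
IndexError: too many indices for array: array is 1-dimensional, but 2 were indexed
```

Run:
```python
from est import *
for n in ('scene','side'):
    P,hsv=data(n)
    m=cv2.inRange(hsv,(8,90,80),(22,255,255))>0
    q=m&(P[...,1]>.15)&(P[...,1]<.45)&(P[...,2]<.03)&(P[...,0]>.5); print(n,'turner',[np.round(v,4) for v in pose(P[q][:,:2],.19,.06)])
    b=cv2.inRange(hsv,(105,150,40),(125,255,255))>0
    q=b&(np.abs(P[...,1])<.2)&(P[...,2]>.013)&(P[...,2]<.03)&(P[...,0]<.75)&(P[...,0]>.4)
    r=cv2.minAreaRect(P[q][:,:2].astype(np.float32)*1000); print(n,'tray',r)
    red=(cv2.inRange(hsv,(0,150,60),(5,255,255))|cv2.inRange(hsv,(172,150,60),(180,255,255)))>0
    q=red&(P[...,2]>.072)&(P[...,2]<.095)&(P[...,0]<.7)&(P[...,1]>-.2)&(P[...,1]<0); print(n,'tin',cv2.minEnclosingCircle(P[q][:,:2].astype(np.float32)*1000),np.median(P[q][:,2]))
    q=m&(P[...,1]<-.2)&(P[...,1]>-.33)&(P[...,0]<.47)&(P[...,0]>.33); print(n,'mat',cv2.minAreaRect(P[q][:,:2].astype(np.float32)*1000))
    q=(P[...,2]>.058)&(P[...,2]<.085)&(P[...,0]>.41)&(P[...,0]<.6)&(P[...,1]<-.29)&(P[...,1]>-.45)
    p=P[q]; print('cock',len(p))
    for a in np.arange(-.44,-.29,.01):
        t=p[(p[:,1]>a)&(p[:,1]<a+.01)]
        if len(t)>1: print('   ',a.round(2),np.round([np.median(t[:,0]),t[:,0].min(),t[:,0].max(),np.median(t[:,2]),len(t)],3))
    for a in np.arange(-.62,-.34,.03) if n=='side' else []:
        p=P[(P[...,2]>.03)&(P[...,2]<.05)&(P[...,0]>.43)&(P[...,0]<.55)&(P[...,1]>a)&(P[...,1]<a+.03)]
        if len(p)>3: print('   pipe',a.round(2),np.round([np.median(p[:,0]),p[:,0].min(),p[:,0].max(),p[:,2].max(),len(p)],3))
    if n=='side':
        q=(m&(P[...,0]>.44)&(P[...,0]<.54)&(P[...,1]<-.34)&(P[...,1]>-.47)); print('brass',P[q].min(0),P[q].max(0))
```

```text
scene turner [array([0.629 , 0.2945]), np.float64(-1.6349), np.float64(0.1912), np.float64(0.0569), np.float64(0.0132)]
scene tray ((563.188720703125, -5.8146209716796875), (260.04278564453125, 219.57818603515625), 80.49341583251953)
scene tin ((547.8546752929688, -87.84809112548828), 22.237184524536133) 0.0805868320032273
scene mat ((410.3309631347656, -260.8836669921875), (93.42192077636719, 81.74816131591797), 62.7086296081543)
cock 79
    -0.41 [ 0.49   0.478  0.501  0.073 11.   ]
    -0.4 [ 0.496  0.484  0.503  0.069 15.   ]
    -0.39 [0.488 0.484 0.495 0.074 6.   ]
    -0.38 [0.493 0.484 0.496 0.069 6.   ]
    -0.37 [0.491 0.485 0.494 0.073 7.   ]
    -0.36 [0.494 0.485 0.496 0.07  5.   ]
    -0.35 [0.492 0.484 0.495 0.073 6.   ]
    -0.34 [0.49  0.485 0.495 0.073 6.   ]
    -0.33 [ 0.492  0.482  0.496  0.069 10.   ]
    -0.32 [0.49  0.485 0.495 0.069 6.   ]Traceback (most recent call last):
  File "<stdin>", line 5, in <module>
  File "est.py", line 16, in pose
    k=np.array(k); f=np.polyfit(k[:,0],k[:,1],1)
                                ~^^^^^
IndexError: too many indices for array: array is 1-dimensional, but 2 were indexed
```

Request:
send_rows(rot=[[0,0,0],[0,0,0],[0,0,0],[0,0,0],[0,0,0]], delta_pos=[[-0.04,-0.07,0],[-0.08,-0.14,0],[-0.13,-0.22,0],[-0.18,-0.3,0],[-0.2,-0.36,-0.02]], hand=[1,1,1,1,1], newtons=10)

```text
time: 0.95
position: [0.5482, -0.1834, 0.1968]
orientation: [2.223, 2.217, -0.001]
ft_force: [-0.1, -0.4, -0.8]
finger_gap: 0.0577
gripper_force: 0.0
```

Request:
send_rows(rot=[[0,0,0],[0,0,0],[0,0,0],[0,0,0],[0,0,0]], delta_pos=[[-0.05,-0.08,0],[-0.1,-0.16,0],[-0.15,-0.24,0],[-0.184,-0.31,-0.04],[-0.184,-0.31,-0.13]], hand=[1,1,1,1,1])

```text
time: 1.45
position: [0.4567, -0.3442, 0.1333]
orientation: [2.225, 2.203, -0.004]
ft_force: [0.1, -0.3, -0.2]
finger_gap: 0.0174
gripper_force: 0.0
```

Request:
send_rows(rot=[[0,0,0],[0,0,0],[0,0,0]], delta_pos=[[0,0,-0.08],[0,0,-0.15],[0,0,-0.15]], hand=[1,1,1])

```text
time: 1.75
position: [0.4549, -0.3329, 0.0515]
orientation: [-2.216, -2.215, 0.002]
ft_force: [-0.3, 0.5, 0.2]
finger_gap: 0.0004
gripper_force: 0.0
```

Run:
```python
from est import *
print(status.get_obs())
c=snap('side','s1.png'); P=cloud(c)
a=cv2.resize(c['color'][110:240,350:500,::-1],(600,520)); cv2.imwrite('pics/s1c.png',a)
hsv=cv2.cvtColor(c['color'],cv2.COLOR_RGB2HSV)
for a in np.arange(-.62,-.3,.02):
    p=P[(P[...,2]>.028)&(P[...,2]<.05)&(P[...,0]>.47)&(P[...,0]<.55)&(P[...,1]>a)&(P[...,1]<a+.02)]
    t=P[(P[...,2]>.058)&(P[...,2]<.08)&(P[...,0]>.47)&(P[...,0]<.55)&(P[...,1]>a)&(P[...,1]<a+.02)]
    if len(p)>3: print('pipe',a.round(2),np.round([np.median(p[:,0]),p[:,0].min(),p[:,0].max(),p[:,2].max(),len(p)],3))
    if len(t)>1: print('handle',a.round(2),np.round([np.median(t[:,0]),t[:,0].min(),t[:,0].max(),np.median(t[:,2]),len(t)],3))
m=cv2.inRange(hsv,(8,90,80),(22,255,255))>0
q=(m&(P[...,0]>.44)&(P[...,0]<.54)&(P[...,1]<-.34)&(P[...,1]>-.47)); print('brass',P[q].min(0),P[q].max(0))
```

```text
{'time': 1.75, 'qpos': array([ 0.56545281,  0.72413479,  0.02597693,  1.87940926, -0.03350869,
        0.54728461,  0.61348877]), 'qvel': array([-0.00781568, -0.08005026,  0.00629855, -0.0516913 ,  0.00071647,
        0.06038248, -0.00078124]), 'tau': array([ 2.72731707e-01, -5.09581518e+01,  1.16554074e+00, -1.18915370e+01,
       -2.28342478e-02, -6.05524946e-01,  4.30967906e-03]), 'position': array([ 0.45492513, -0.33291958,  0.05150751]), 'orientation': array([-2.2155144 , -2.21508315,  0.0024037 ]), 'ft_force': array([-0.25137491,  0.53595065,  0.19071071]), 'moment': array([-0.00978548,  0.00123197,  0.05362348]), 'gripper_force': 0.0, 'finger_gap': 0.00044003011954351343}
pipe -0.52 [ 0.488  0.482  0.498  0.038 13.   ]
pipe -0.5 [ 0.487  0.479  0.499  0.037 23.   ]
pipe -0.48 [ 0.485  0.479  0.496  0.036 21.   ]
pipe -0.46 [ 0.484  0.477  0.497  0.04  24.   ]
pipe -0.44 [ 0.479  0.47   0.485  0.043 11.   ]
pipe -0.42 [ 0.473  0.47   0.477  0.042 14.   ]
pipe -0.4 [0.499 0.499 0.502 0.037 4.   ]
pipe -0.38 [0.491 0.488 0.501 0.036 4.   ]
pipe -0.36 [ 0.481  0.471  0.491  0.038 31.   ]
handle -0.36 [ 0.485  0.478  0.491  0.075 21.   ]
handle -0.34 [ 0.484  0.478  0.492  0.073 37.   ]
handle -0.32 [0.485 0.483 0.49  0.073 3.   ]
brass [ 0.46780069 -0.46864526  0.00068276] [ 0.50678336 -0.3423619   0.18332715]
```

View pics/s1c.png

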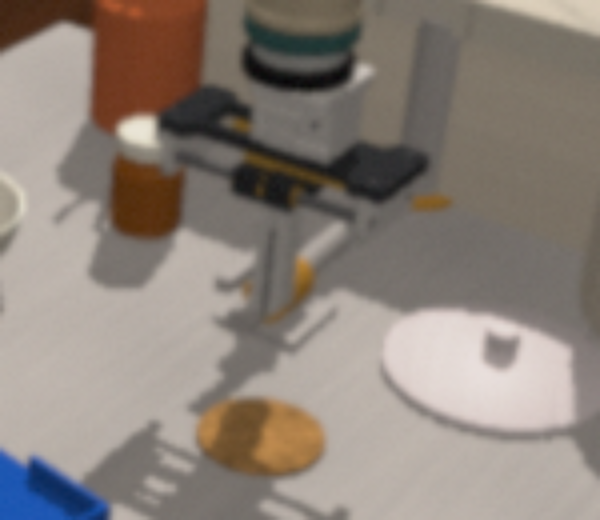

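Request:
send_rows(rot=[[0,0,0],[0,0,0],[0,0,0],[0,0,0],[0,0,0]], delta_pos=[[0.03,0.006,0],[0.063,0.009,0],[0.11,0,0],[0.152,-0.029,0],[0.182,-0.07,0]], hand=[1,1,1,1,1])

```text
time: 2.3
position: [0.5511, -0.3675, 0.0578]
orientation: [-2.217, -2.224, -0.002]
ft_force: [-3.4, 2.4, 0.6]
finger_gap: 0.0005
gripper_force: 1.8
```

Request:
send_rows(rot=[[0,0,0],[0,0,0],[0,0,0],[0,0,0]], delta_pos=[[0.004,-0.015,0],[0.006,-0.022,0],[0.006,-0.028,0],[0.006,-0.028,0]], hand=[1,1,1,1])

```text
time: 2.7
position: [0.5524, -0.3838, 0.0564]
orientation: [2.22, 2.221, 0.001]
ft_force: [0.7, 0.5, 0.4]
finger_gap: 0.0003
gripper_force: 0.5
```

Request:
send_rows(rot=[[0,0,0],[0,0,0],[0,0,0],[0,0,0]], delta_pos=[[0,-0.004,0],[0,-0.008,0],[0,-0.012,0],[0,-0.012,0]], hand=[1,1,1,1])

```text
time: 3.1
position: [0.5521, -0.3853, 0.0558]
orientation: [-2.215, -2.219, -0.006]
ft_force: [0.2, 9.5, 7.3]
finger_gap: 0.0002
gripper_force: 4.7
```

Run:
```python
from est import *
for n in ('scene','side'):
    c=snap(n); P=cloud(c)
    p=P[(P[...,2]>.058)&(P[...,2]<.079)&(P[...,0]>.46)&(P[...,0]<.60)&(P[...,1]>-.46)&(P[...,1]<-.33)]
    for a in np.arange(.46,.6,.01):
        t=p[(p[:,0]>a)&(p[:,0]<a+.01)]
        if len(t)>2: print(n,a.round(2),np.round([np.median(t[:,1]),t[:,1].min(),t[:,1].max(),np.median(t[:,2]),len(t)],3))
    if n=='scene': cv2.imwrite('pics/c2.png',cv2.resize(c['color'][140:240,200:330,::-1],(780,600)))
```

```text
scene 0.47 [-0.4   -0.408 -0.398  0.071  4.   ]
scene 0.48 [-0.396 -0.414 -0.387  0.07  14.   ]
scene 0.49 [-0.398 -0.409 -0.392  0.07  16.   ]
scene 0.5 [-0.399 -0.404 -0.394  0.069  9.   ]
scene 0.51 [-0.397 -0.412 -0.393  0.071 10.   ]
scene 0.52 [-0.397 -0.405 -0.391  0.068 10.   ]
scene 0.54 [-0.374 -0.382 -0.37   0.07  15.   ]
scene 0.55 [-0.376 -0.41  -0.369  0.07  15.   ]
scene 0.56 [-0.391 -0.402 -0.375  0.072 16.   ]
scene 0.57 [-0.401 -0.413 -0.396  0.067  5.   ]
side 0.47 [-0.4   -0.408 -0.393  0.071 19.   ]
side 0.48 [-0.394 -0.411 -0.387  0.071 28.   ]
side 0.49 [-0.396 -0.412 -0.389  0.072 16.   ]
side 0.5 [-0.398 -0.41  -0.392  0.071 18.   ]
side 0.51 [-0.395 -0.409 -0.393  0.072 15.   ]
side 0.52 [-0.397 -0.405 -0.393  0.071 12.   ]
side 0.53 [-0.395 -0.405 -0.376  0.072 25.   ]
side 0.54 [-0.377 -0.397 -0.373  0.068 16.   ]
side 0.55 [-0.376 -0.38  -0.372  0.069 14.   ]
side 0.56 [-0.377 -0.379 -0.377  0.076  3.   ]
```

View pics/c2.png

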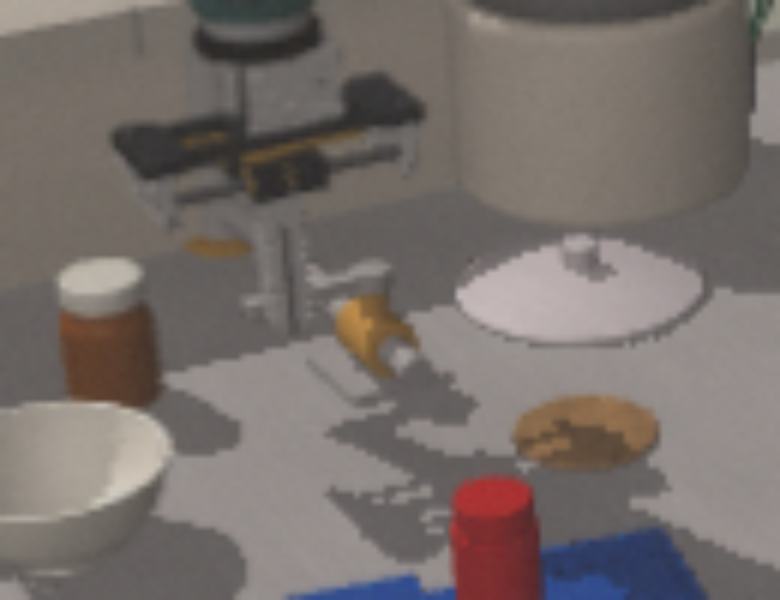

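Request:
send_rows(rot=[[0,0,0],[0,0,0],[0,0,0],[0,0,0],[0,0,0]], delta_pos=[[0,0.04,0.02],[0,0.06,0.1],[0,0.12,0.19],[0,0.2,0.23],[0,0.29,0.23]], hand=[1,1,0.6,-0.2,-0.6])

```text
time: 3.7
position: [0.5535, -0.2471, 0.1745]
orientation: [2.219, 2.212, 0.002]
ft_force: [0.6, 0.2, -1.0]
finger_gap: 0.0214
gripper_force: 0.0
```

Request:
send_rows(rot=[[0,0,0],[0,0,0],[0,0,0],[0,0,0],[0,0,0]], delta_pos=[[-0.01,0.1,0],[-0.01,0.2,0],[-0.01,0.29,0],[-0.01,0.314,0],[-0.01,0.314,0]], hand=[-0.9,-0.9,-0.9,-0.9,-0.9])

```text
time: 4.2
position: [0.547, -0.0863, 0.1707]
orientation: [2.217, 2.226, 0.0]
ft_force: [0.2, -0.3, 0.2]
finger_gap: 0.0611
gripper_force: 0.0
```

Run:
```python
from est import *
o=status.get_obs(); print(o['position'],o['orientation'],o['finger_gap'])
c=snap('wrist','w3.png'); P=cloud(c); hsv=cv2.cvtColor(c['color'],cv2.COLOR_RGB2HSV)
red=(cv2.inRange(hsv,(0,150,60),(5,255,255))|cv2.inRange(hsv,(172,150,60),(180,255,255)))>0
p=P[red&(P[...,2]>.07)&(P[...,2]<.1)]; print(len(p)); print(cv2.minEnclosingCircle(p[:,:2].astype(np.float32)*1000),np.median(p[:,2]))
for n in ('scene','side'):
    P,hsv=data(n)
    b=cv2.inRange(hsv,(105,150,40),(125,255,255))>0
    q=b&(np.abs(P[...,1])<.2)&(P[...,2]>.013)&(P[...,2]<.03)&(P[...,0]<.75)&(P[...,0]>.4)
    print(n,'tray',cv2.minAreaRect(P[q][:,:2].astype(np.float32)*1000))
```

```text
[ 0.54698235 -0.08626728  0.1706644 ] [2.21699038e+00 2.22567973e+00 4.85425070e-05] 0.06109795505895948
2602
((547.54052734375, -90.7019271850586), 21.75815773010254) 0.08179123093899612
scene tray ((563.9519653320312, -5.6466827392578125), (261.1487121582031, 218.88510131835938), 80.71544647216797)
side tray ((561.0155029296875, -3.1838531494140625), (255.00588989257812, 221.886962890625), 80.45610046386719)
```

View pics/w3.png

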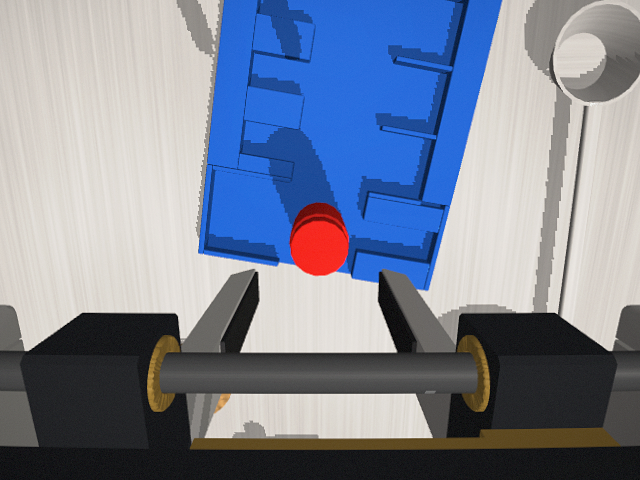

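Request:
send_rows(rot=[[0,0,0],[0,0,0],[0,0,0],[0,0,0],[0,0,0]], delta_pos=[[0,-0.004,-0.06],[0,-0.004,-0.15],[0,-0.004,-0.24],[0,-0.004,-0.27],[0,-0.004,-0.27]], hand=[-0.8,-0.7,-0.6,-0.5,0], newtons=15)

```text
time: 4.85
position: [0.5447, -0.0926, 0.0328]
orientation: [-2.223, -2.215, 0.007]
ft_force: [-0.7, -0.7, 0.6]
finger_gap: 0.0657
gripper_force: 0.0
```

Request:
send_rows(rot=[[0,0,0],[0,0,0],[0,0,0],[0,0,0],[0,0,0]], delta_pos=[[0,0,0],[0,0,0],[0,0,0],[0,0,0],[0,0,0.06]], hand=[0.3,0.3,0.3,0.3,0.3])

```text
time: 5.35
position: [0.5446, -0.0896, 0.0637]
orientation: [-2.218, -2.218, 0.005]
ft_force: [-0.4, -0.1, -1.4]
finger_gap: 0.0481
gripper_force: 15.0
```

Request:
send_rows(rot=[[0,0,0],[0,0,0],[0,0,0],[0,0,0],[0,0,0]], delta_pos=[[-0.03,-0.04,0.04],[-0.09,-0.11,0.05],[-0.15,-0.185,0.05],[-0.21,-0.26,0.05],[-0.276,-0.336,0.03]], hand=[0.3,0.3,0.3,0.3,0.3])

```text
time: 5.85
position: [0.4101, -0.2587, 0.0821]
orientation: [2.217, 2.22, 0.002]
ft_force: [0.9, -2.0, -2.1]
finger_gap: 0.0475
gripper_force: 15.0
```

Request:
send_rows(rot=[[0,0,0],[0,0,0],[0,0,0],[0,0,0],[0,0,0]], delta_pos=[[0,0,-0.03],[0,0,-0.07],[0,0,-0.084],[0,0,-0.086],[0,0,-0.086]], hand=[0.3,0.3,0.3,0.3,0.2])

```text
time: 6.35
position: [0.4104, -0.2567, 0.0381]
orientation: [2.22, 2.222, 0.001]
ft_force: [-0.2, -0.4, -1.7]
finger_gap: 0.0474
gripper_force: 15.0
```

Request:
send_rows(rot=[[0,0,0],[0,0,0],[0,0,0],[0,0,0],[0,0,0]], delta_pos=[[0,0,-0.003],[0,0,-0.004],[0,0,-0.004],[0,0,-0.004],[0,0,0]], hand=[0.3,0.2,-0.4,-0.6,-0.6])

```text
time: 6.85
position: [0.4101, -0.2569, 0.0379]
orientation: [2.221, 2.222, 0.0]
ft_force: [-0.6, 0.0, 0.8]
finger_gap: 0.0683
gripper_force: 0.0
```

Request:
send_rows(rot=[[0,0,0],[0,0,0],[0,0,0],[0,0,0],[0,0,0]], delta_pos=[[0,0,0.08],[0,0,0.18],[0,0,0.28],[0,0.1,0.34],[0,0.2,0.34]], hand=[-0.6,-0.6,-0.6,-0.6,-0.6])

```text
time: 7.35
position: [0.4122, -0.1657, 0.2107]
orientation: [2.221, 2.21, 0.005]
ft_force: [1.0, 0.7, -0.6]
finger_gap: 0.0754
gripper_force: 0.0
```

Request:
send_rows(rot=[[0,0,0],[0,0,0],[0,0,0],[0,0,0],[0,0,0]], delta_pos=[[0.02,0.09,0.03],[0.04,0.18,0.06],[0.06,0.27,0.09],[0.08,0.36,0.12],[0.1,0.45,0.12]], hand=[-0.6,-0.6,-0.6,-0.6,-0.6])

```text
time: 7.85
position: [0.4611, 0.0629, 0.2694]
orientation: [2.22, 2.22, 0.006]
ft_force: [1.4, -1.3, -0.5]
finger_gap: 0.0753
gripper_force: 0.0
```

Request:
send_rows(rot=[[0,0,0],[0,0,0],[0,0,0],[0,0,0],[0,0,0]], delta_pos=[[0.02,0.09,0],[0.04,0.18,0],[0.06,0.27,0],[0.08,0.33,0],[0.08,0.33,0]], hand=[-0.6,-0.6,-0.6,-0.6,-0.6])

```text
time: 8.35
position: [0.4997, 0.2314, 0.2669]
orientation: [-2.212, -2.228, -0.004]
ft_force: [0.3, 0.4, 0.5]
finger_gap: 0.075
gripper_force: 0.0
```

```bash
cat >> est.py <<'E'
def look(n,pic=None,box=(.2,.74,.1,.5)):
    c=snap(n,pic); P=cloud(c); hsv=cv2.cvtColor(c['color'],cv2.COLOR_RGB2HSV)
    h=(P[...,2]>.0022)&(P[...,2]<.03)&(P[...,0]>box[0])&(P[...,0]<box[1])&(P[...,1]>box[2])&(P[...,1]<box[3])
    if n!='wrist': h&=(P[...,2]>.005)
    h=cv2.morphologyEx(h.astype(np.uint8),cv2.MORPH_OPEN,np.ones((3,3),np.uint8)) if n=='wrist' else h.astype(np.uint8)
    k,l,st,_=cv2.connectedComponentsWithStats(h)
    for i in range(1,k):
        p=P[l==i]; L=np.ptp(p[:,:2],axis=0).max()
        if st[i,4]<60 or L<.12 or L>.25: continue
        try: print(n,hsv[l==i].mean(0).astype(int),[np.round(v,4) for v in pose(p[:,:2],.15,.04)],np.percentile(p[:,2],90).round(4))
        except Exception as e: print(n,'fail',np.median(p,0))
    return c,P,hsv
def tray(P,hsv):
    b=cv2.inRange(hsv,(105,150,40),(125,255,255))>0
    q=b&(np.abs(P[...,1])<.2)&(P[...,2]>.013)&(P[...,2]<.03)&(P[...,0]<.75)&(P[...,0]>.4)
    print('tray',cv2.minAreaRect(P[q][:,:2].astype(np.float32)*1000))
E
python3 - <<'E'
from est import *
o=status.get_obs(); print(o['position'],o['orientation'])
c,P,hsv=look('wrist','w4.png')
for n in ('scene','side'): look(n)
E
```

```text
[0.49969708 0.23140352 0.26690186] [-2.21207797 -2.22770068 -0.00376439]
wrist [ 51  15 205] [array([0.3867, 0.3226]), np.float64(1.4454), np.float64(0.1467), np.float64(0.0344), np.float64(0.013)] 0.013
wrist [ 54  14 205] [array([0.5431, 0.3127]), np.float64(1.5154), np.float64(0.1461), np.float64(0.0336), np.float64(0.0132)] 0.013
wrist [ 15 130 205] [array([0.6291, 0.2932]), np.float64(-1.6241), np.float64(0.1876), np.float64(0.0551), np.float64(0.015)] 0.0121
wrist [ 52  13 207] [array([0.4635, 0.3055]), np.float64(-1.5632), np.float64(0.1456), np.float64(0.0341), np.float64(0.0132)] 0.0131
wrist [108 213 158] [array([0.5334, 0.1149]), np.float64(3.0475), np.float64(0.1177), np.float64(0.0351), np.float64(0.0235)] 0.0187
scene [ 18  25 184] [array([0.3854, 0.3235]), np.float64(1.4543), np.float64(0.1454), np.float64(0.0331), np.float64(0.0126)] 0.0144
scene [ 18  24 180] [array([0.463 , 0.3076]), np.float64(-1.5514), np.float64(0.1484), np.float64(0.0356), np.float64(0.0158)] 0.0132
scene [ 18  25 183] [array([0.5429, 0.3145]), np.float64(1.5086), np.float64(0.1456), np.float64(0.0359), np.float64(0.0125)] 0.0134
scene [ 13 110 171] [array([0.6311, 0.3129]), np.float64(1.5182), np.float64(0.1533), np.float64(0.015), np.float64(0.0146)] 0.0135
side [ 14 136 192] [array([0.6264, 0.3111]), np.float64(-1.6311), np.float64(0.1548), np.float64(0.0285), np.float64(0.0158)] 0.0128
side [ 21  31 193] [array([0.5397, 0.314 ]), np.float64(1.5231), np.float64(0.1464), np.float64(0.0364), np.float64(0.0146)] 0.0138
side [ 21  31 195] [array([0.4603, 0.3075]), np.float64(-1.5529), np.float64(0.1466), np.float64(0.0365), np.float64(0.0139)] 0.0138
side [ 21  30 197] [array([0.3833, 0.3235]), np.float64(1.4278), np.float64(0.1458), np.float64(0.0376), np.float64(0.0141)] 0.0139
```

View pics/w4.png

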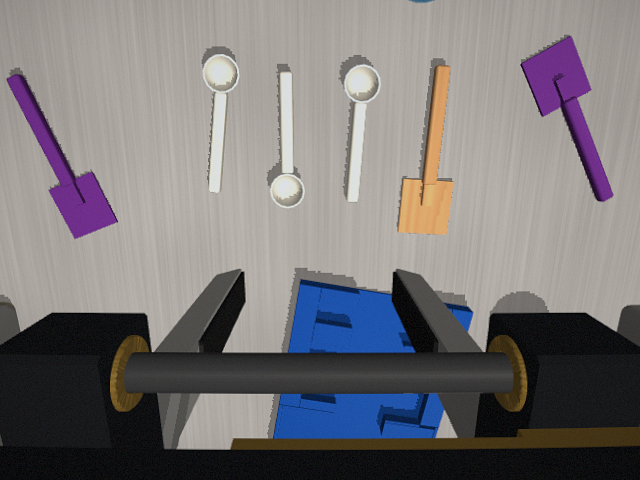

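Request:
send_rows(rot=[[0,0,-0.005],[0,0,-0.01],[0,0,-0.018],[0,0,-0.018],[0,0,-0.018]], delta_pos=[[0.09,0.04,0],[0.17,0.08,-0.04],[0.24,0.11,-0.1],[0.259,0.123,-0.18],[0.259,0.123,-0.27]], hand=[-0.3,0.1,0.28,0.28,0.28])

```text
time: 9.0
position: [0.6319, 0.2861, 0.1314]
orientation: [2.285, 2.154, 0.004]
ft_force: [0.3, -0.6, 0.1]
finger_gap: 0.0387
gripper_force: 0.0
```

Request:
send_rows(rot=[[0,0,0],[0,0,0],[0,0,0],[0,0,0],[0,0,0]], delta_pos=[[0,0,-0.08],[0,0,-0.16],[0,0,-0.22],[0,0,-0.24],[0,0,-0.24]], hand=[0.28,0.28,0.28,0.28,0.28])

```text
time: 9.5
position: [0.6287, 0.2851, 0.0112]
orientation: [-2.285, -2.156, 0.005]
ft_force: [1.1, 0.9, 0.5]
finger_gap: 0.034
gripper_force: 0.0
```

Request:
send_rows(rot=[[0,0,0],[0,0,0]], delta_pos=[[0,0.008,-0.003],[0,0.016,-0.006]], hand=[0.28,0.28])

```text
time: 9.7
position: [0.631, 0.2959, 0.0115]
orientation: [2.283, 2.156, 0.006]
ft_force: [0.9, -0.3, 0.3]
finger_gap: 0.0339
gripper_force: 0.0
```

Request:
send_rows(rot=[[0,0,0],[0,0,0],[0,0,0]], delta_pos=[[-0.003,-0.002,-0.008],[-0.003,-0.002,-0.014],[-0.003,-0.002,-0.014]], hand=[0.28,0.28,0.28])

```text
time: 10.0
position: [0.6276, 0.294, 0.002]
orientation: [2.283, 2.158, -0.001]
ft_force: [0.3, -1.1, -0.1]
finger_gap: 0.0337
gripper_force: 0.0
```

Good; grip the turner.

Request:
send_rows(rot=[[0,0,0],[0,0,0],[0,0,0],[0,0,0],[0,0,0]], delta_pos=[[0,0,0.002],[0,0,0.002],[0,0,0.002],[0,0,0.002],[0,0,0.03]], hand=[0.8,0.8,0.8,0.8,0.8], newtons=20)

```text
time: 10.5
position: [0.6261, 0.2933, 0.0156]
orientation: [-2.282, -2.157, 0.007]
ft_force: [-0.5, -1.0, -1.8]
finger_gap: 0.0155
gripper_force: 19.9
```

Run:
```python
from cell import status
for k in range(3):
    o=status.get_obs(); print(o['position'],o['orientation'],o['qpos'])
```

```text
[0.62610838 0.29332384 0.01564481] [-2.28237283 -2.15698595  0.00660294] [-0.4321224   0.9104543  -0.08451052  1.51303549  0.1004224   0.72673467
 -0.61596543]
[0.62610838 0.29332384 0.01564481] [-2.28237283 -2.15698595  0.00660294] [-0.4321224   0.9104543  -0.08451052  1.51303549  0.1004224   0.72673467
 -0.61596543]
[0.62610838 0.29332384 0.01564481] [-2.28237283 -2.15698595  0.00660294] [-0.4321224   0.9104543  -0.08451052  1.51303549  0.1004224   0.72673467
 -0.61596543]
```

Request:
send_rows(rot=[[0,0,0],[0,0,-0.04],[0,0,-0.08],[0,0,-0.12],[0,0,-0.16]], delta_pos=[[0,0,0.06],[0,-0.02,0.12],[-0.02,-0.06,0.17],[-0.04,-0.13,0.19],[-0.06,-0.2,0.19]], hand=[0.8,0.8,0.8,0.8,0.8])

```text
time: 11.0
position: [0.5988, 0.1945, 0.1153]
orientation: [2.751, 1.517, 0.008]
ft_force: [0.1, -0.8, -0.2]
finger_gap: 0.0158
gripper_force: 19.9
```

Request:
send_rows(rot=[[0,0,-0.04],[0,0,-0.08],[0,0,-0.12],[0,0,-0.16],[0,0,-0.2]], delta_pos=[[-0.01,-0.08,0],[-0.03,-0.16,0],[-0.05,-0.24,0],[-0.07,-0.32,0],[-0.09,-0.4,0]], hand=[0.8,0.8,0.8,0.8,0.8])

```text
time: 11.5
position: [0.5525, -0.0069, 0.1132]
orientation: [-3.085, -0.591, -0.002]
ft_force: [0.8, -0.6, -1.0]
finger_gap: 0.0162
gripper_force: 19.9
```

Request:
send_rows(rot=[[0,0,-0.04],[0,0,-0.08],[0,0,-0.12],[0,0,-0.16],[0,0,-0.172]], delta_pos=[[0,-0.05,0],[0,-0.1,0],[0,-0.14,0],[0,-0.164,0],[0,-0.164,0]], hand=[0.8,0.8,0.8,0.8,0.8])

```text
time: 12.0
position: [0.5529, -0.0899, 0.1131]
orientation: [3.13, -0.255, 0.002]
ft_force: [0.0, 0.2, -0.5]
finger_gap: 0.0156
gripper_force: 19.9
```

Run:
```python
from est import *
o=status.get_obs(); R=cv2.Rodrigues(o['orientation'])[0]; print(o['position'],np.arctan2(R[1,0],R[0,0])-np.pi/2,o['qpos'])
c=snap('wrist'); P=cloud(c); hsv=cv2.cvtColor(c['color'],cv2.COLOR_RGB2HSV); tray(P,hsv); cv2.imwrite('pics/w5.png',c['color'][:,:,::-1])
for n in ('scene','side'):
    P,hsv=data(n); tray(P,hsv)
    q=(cv2.inRange(hsv,(8,90,60),(22,255,255))>0)&(P[...,1]>-.22)&(P[...,1]<.1)&(P[...,2]>.06)&(P[...,2]<.14)&(P[...,0]<.7)&(P[...,0]>.4)
    p=P[q]; print(n,len(p),[np.round(v,3) for v in pose(p[:,:2],.19,.06)],np.median(p[:,2]))
```

```text
[ 0.55294547 -0.0899032   0.11308212] -1.7333075183364421 [-0.10233206  0.64486756  0.33002037  1.86867706 -0.31467252  0.67761998
 -1.32034286]
tray ((572.299072265625, -7.0308685302734375), (255.88475036621094, 203.45132446289062), 80.42805480957031)
tray ((564.6910400390625, -4.170074462890625), (256.66436767578125, 217.6005859375), 80.0730209350586)
scene 324 [array([ 0.551, -0.084]), np.float64(3.0), np.float64(0.187), np.float64(0.057), np.float64(0.016)] 0.11415067739921864
tray ((560.9124755859375, -3.1694488525390625), (256.0477294921875, 221.0375213623047), 80.72371673583984)
side 546 [array([ 0.549, -0.084]), np.float64(3.012), np.float64(0.188), np.float64(0.057), np.float64(0.016)] 0.11485613450681731
```

View pics/w5.png

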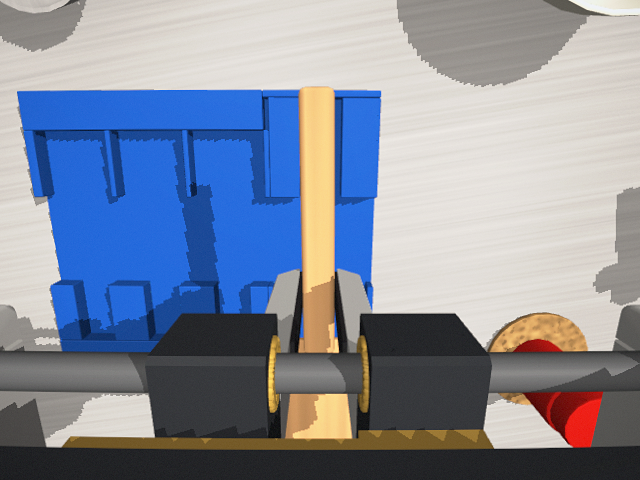

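Request:
send_rows(rot=[[0,0,-0.006],[0,0,-0.006],[0,0,-0.006],[0,0,-0.006],[0,0,-0.006]], delta_pos=[[-0.004,-0.006,-0.04],[-0.004,-0.006,-0.09],[-0.004,-0.006,-0.14],[-0.004,-0.006,-0.17],[-0.004,-0.006,-0.17]], hand=[0.8,0.8,0.8,0.8,0.8])

```text
time: 12.65
position: [0.5494, -0.0887, 0.0254]
orientation: [-3.128, 0.27, 0.006]
ft_force: [-0.5, -0.1, -1.6]
finger_gap: 0.0161
gripper_force: 19.9
```

Request:
send_rows(rot=[[0,0,0],[0,0,0],[0,0,0]], delta_pos=[[0,0,-0.015],[0,0,-0.028],[0,0,-0.028]], hand=[0.8,0.8,0.8])

```text
time: 12.95
position: [0.5507, -0.0904, 0.013]
orientation: [-3.129, 0.275, 0.0]
ft_force: [-0.2, -0.1, -1.3]
finger_gap: 0.0156
gripper_force: 19.9
```

Request:
send_rows(rot=[[0,0,0],[0,0,0],[0,0,0]], delta_pos=[[0,0,-0.005],[0,0,-0.01],[0,0,-0.01]], hand=[0.8,0.8,0.8])

```text
time: 13.25
position: [0.5508, -0.0908, 0.0081]
orientation: [-3.129, 0.276, 0.0]
ft_force: [0.1, -0.6, -0.8]
finger_gap: 0.0156
gripper_force: 19.9
```

Request:
send_rows(rot=[[0,0,0],[0,0,0],[0,0,0],[0,0,0],[0,0,0]], delta_pos=[[0,0,-0.002],[0,0,-0.002],[0,0,-0.002],[0,0,0.06],[0,0,0.16]], hand=[0.5,0.4,0.4,0.4,0.4])

```text
time: 13.75
position: [0.5484, -0.0903, 0.0867]
orientation: [-3.129, 0.276, 0.01]
ft_force: [0.9, 0.6, 0.4]
finger_gap: 0.0281
gripper_force: 0.0
```

Request:
send_rows(rot=[[0,0,0],[0,0,0.04],[0,0,0.08],[0,0,0.12],[0,0,0.16]], delta_pos=[[0,0.02,0.08],[0,0.08,0.16],[0,0.18,0.2],[0,0.28,0.2],[0,0.38,0.2]], hand=[0.4,0.4,0.4,0.4,0.4])

```text
time: 14.25
position: [0.5514, 0.0974, 0.1897]
orientation: [-3.098, -0.518, -0.005]
ft_force: [1.5, 0.1, -0.1]
finger_gap: 0.0284
gripper_force: 0.0
```

Run:
```python
from est import *
o=status.get_obs(); R=cv2.Rodrigues(o['orientation'])[0]; print(o['position'],np.arctan2(R[1,0],R[0,0])-np.pi/2)
for n in ('scene','side'):
    c,P,hsv=look(n); tray(P,hsv)
    q=(cv2.inRange(hsv,(8,90,60),(22,255,255))>0)&(P[...,1]>-.18)&(P[...,1]<.1)&(P[...,2]<.14)&(P[...,0]<.7)&(P[...,0]>.44)
    p=P[q]; print(n,len(p),[np.round(v,3) for v in pose(p[:,:2],.19,.06)],np.percentile(p[:,2],[5,50,95]).round(4))
    red=(cv2.inRange(hsv,(0,150,60),(5,255,255))|cv2.inRange(hsv,(172,150,60),(180,255,255)))>0
    p=P[red&(P[...,2]>.07)&(P[...,2]<.1)&(P[...,1]<-.1)&(P[...,0]<.6)]; print('tin',cv2.minEnclosingCircle(p[:,:2].astype(np.float32)*1000),np.median(p[:,2]))
```

```text
[0.55136426 0.09736149 0.18973026] -1.2397631050494868
scene [ 18  24 182] [array([0.3854, 0.3249]), np.float64(1.4543), np.float64(0.1428), np.float64(0.0332), np.float64(0.0129)] 0.0142
scene [ 16  26 142] [array([0.4635, 0.3067]), np.float64(-1.5403), np.float64(0.1498), np.float64(0.0367), np.float64(0.0133)] 0.0132
scene [ 18  24 183] [array([0.5431, 0.3149]), np.float64(1.5105), np.float64(0.1466), np.float64(0.0365), np.float64(0.0144)] 0.0134
tray ((563.3091430664062, -4.87921142578125), (257.9588623046875, 219.95155334472656), 80.41079711914062)
scene 254 [array([ 0.55 , -0.086]), np.float64(2.952), np.float64(0.185), np.float64(0.047), np.float64(0.013)] [0.0051 0.01   0.0166]
tin ((417.0608215332031, -256.4822692871094), 21.43636131286621) 0.08094883356665972
side [108 215 145] [array([0.5294, 0.1199]), np.float64(2.9657), np.float64(0.1161), np.float64(0.0376), np.float64(0.0191)] 0.0198
side [ 21  31 195] [array([0.5393, 0.3143]), np.float64(1.5288), np.float64(0.1445), np.float64(0.0363), np.float64(0.0134)] 0.014
side [ 19  35 163] [array([0.4599, 0.3069]), np.float64(-1.5612), np.float64(0.1487), np.float64(0.0357), np.float64(0.0147)] 0.0137
side [ 21  30 196] [array([0.3833, 0.3231]), np.float64(1.4366), np.float64(0.1463), np.float64(0.0376), np.float64(0.0132)] 0.014
tray ((560.689208984375, -3.4061126708984375), (255.7452392578125, 221.15089416503906), 80.52315521240234)
side 515 [array([ 0.547, -0.087]), np.float64(2.962), np.float64(0.186), np.float64(0.054), np.float64(0.015)] [0.007  0.0104 0.0177]
tin ((408.719970703125, -255.14601135253906), 24.174457550048828) 0.08340212423702942
```

Request:
send_rows(rot=[[0,0,0.045],[0,0,0.09],[0,0,0.135],[0,0,0.18],[0,0,0.225]], delta_pos=[[0,0.08,0],[0,0.17,0],[-0.01,0.26,0],[-0.018,0.35,0],[-0.018,0.43,0]], hand=[0.3,0.3,0.3,0.3,0.3], newtons=8)

```text
time: 14.85
position: [0.541, 0.3126, 0.1882]
orientation: [-2.726, -1.56, 0.0]
ft_force: [-0.1, 0.5, -0.2]
finger_gap: 0.033
gripper_force: 0.0
```

Request:
send_rows(rot=[[0,0,0.045],[0,0,0.09],[0,0,0.135],[0,0,0.152],[0,0,0.152]], delta_pos=[[0,0,-0.05],[0,0,-0.14],[0,0,-0.22],[0,0,-0.28],[0,0,-0.3]], hand=[0.3,0.3,0.3,0.3,0.3])

```text
time: 15.35
position: [0.5399, 0.3084, 0.0348]
orientation: [-2.287, -2.152, 0.01]
ft_force: [0.1, 0.2, -0.2]
finger_gap: 0.033
gripper_force: 0.0
```

```bash
cat > st.py <<'E'
from h import *
o=status.get_obs(); R=cv2.Rodrigues(o['orientation'])[0]; print(o['time'],o['position'].round(4),(np.arctan2(R[1,0],R[0,0])-np.pi/2).round(4),o['finger_gap'],o['qpos'].round(2))
E
python3 st.py
```

```text
15.35 [0.5399 0.3084 0.0348] -0.0607 0.03296263186028088 [-0.52  0.81 -0.07  1.72  0.08  0.62 -0.7 ]
```

Request:
send_rows(rot=[[0,0,0],[0,0,0],[0,0,0],[0,0,0]], delta_pos=[[0.004,0.009,-0.03],[0.004,0.009,-0.055],[0.004,0.009,-0.062],[0.004,0.009,-0.062]], hand=[0.3,0.3,0.3,0.3])

```text
time: 15.75
position: [0.544, 0.3152, 0.0073]
orientation: [2.287, 2.154, 0.0]
ft_force: [-0.2, 0.5, 0.3]
finger_gap: 0.0327
gripper_force: 0.0
```

Request:
send_rows(rot=[[0,0,0],[0,0,0],[0,0,0],[0,0,0],[0,0,0]], delta_pos=[[0,0,0],[0,0,0],[0,0,0],[0,0,0],[0,0,0]], hand=[0.45,0.6,0.75,0.75,0.75], newtons=8)

```text
time: 16.25
position: [0.5442, 0.3153, 0.0079]
orientation: [2.287, 2.154, 0.001]
ft_force: [0.3, -0.6, 4.8]
finger_gap: 0.0135
gripper_force: 8.0
```

Request:
send_rows(rot=[[0,0,0],[0,0,0],[0,0,0],[0,0,0],[0,0,0]], delta_pos=[[0,0,0],[0,0,0],[0,0,-0.004],[0,0,-0.008],[0,0,-0.008]], hand=[0.5,0.5,0.5,0.5,0.5])

```text
time: 16.75
position: [0.5435, 0.3149, 0.0026]
orientation: [-2.287, -2.154, 0.002]
ft_force: [0.5, 0.4, 0.1]
finger_gap: 0.0232
gripper_force: 0.0
```

Request:
send_rows(rot=[[0,0,0],[0,0,0],[0,0,0],[0,0,0],[0,0,0]], delta_pos=[[0,0,0],[0,0,0],[0,0,0],[0,0,0],[0,0,0]], hand=[0.6,0.75,0.75,0.75,0.75])

```text
time: 17.25
position: [0.5438, 0.3151, 0.0032]
orientation: [-2.287, -2.154, 0.0]
ft_force: [0.0, 0.3, -0.1]
finger_gap: 0.0142
gripper_force: 8.0
```

Request:
send_rows(rot=[[0,0,0],[0,0,-0.03],[0,0,-0.07],[0,0,-0.115],[0,0,-0.16]], delta_pos=[[0,0,0.04],[0,0,0.1],[0,-0.02,0.15],[0.01,-0.06,0.16],[0.02,-0.1,0.16]], hand=[0.75,0.75,0.75,0.75,0.75])

```text
time: 17.75
position: [0.5547, 0.2656, 0.0849]
orientation: [-2.754, -1.511, -0.005]
ft_force: [-0.4, 0.5, -0.4]
finger_gap: 0.0139
gripper_force: 8.0
```

Request:
send_rows(rot=[[0,0,-0.04],[0,0,-0.08],[0,0,-0.12],[0,0,-0.16],[0,0,-0.2]], delta_pos=[[0.01,-0.05,0],[0.02,-0.12,0],[0.03,-0.19,0],[0.04,-0.26,0],[0.048,-0.33,0]], hand=[0.75,0.75,0.75,0.75,0.75])

```text
time: 18.25
position: [0.578, 0.0989, 0.0833]
orientation: [-3.086, -0.586, -0.001]
ft_force: [0.8, -0.3, -1.1]
finger_gap: 0.0139
gripper_force: 8.0
```

Request:
send_rows(rot=[[0,0,-0.04],[0,0,-0.08],[0,0,-0.12],[0,0,-0.16],[0,0,-0.174]], delta_pos=[[0,-0.02,0],[0,-0.02,0],[0,-0.02,0],[0,-0.02,0],[0,-0.02,0]], hand=[0.75,0.75,0.75,0.75,0.75])

```text
time: 18.75
position: [0.5777, 0.0903, 0.0832]
orientation: [-3.13, 0.267, 0.0]
ft_force: [-0.7, 0.3, -0.4]
finger_gap: 0.0137
gripper_force: 8.0
```

```bash
cat > held.py <<'E'
from est import *
import st,sys
y0=float(sys.argv[1])
for n in ('scene','side'):
    P,hsv=data(n)
    q=(hsv[...,1]<90)&(hsv[...,2]>90)&(abs(P[...,1]-y0)<.06)&(P[...,2]>.065)&(P[...,2]<.115)&(P[...,0]<.69)&(P[...,0]>.45)
    k,l,s,_=cv2.connectedComponentsWithStats(q.astype(np.uint8)); p=P[q]
    print(n,len(p),[np.round(v,3) for v in pose(p[:,:2],.15,.04)],np.percentile(p[:,2],[5,50,95]).round(3))
E
python3 held.py .09
```

```text
18.75 [0.5777 0.0903 0.0832] -1.7408 0.013713279395738935 [-0.43  0.72  0.36  1.82 -0.38  0.67 -1.59]
scene 321 [array([0.575, 0.102]), np.float64(-0.008), np.float64(0.143), np.float64(0.037), np.float64(0.018)] [0.082 0.09  0.108]
side 379 [array([0.573, 0.094]), np.float64(-0.143), np.float64(0.149), np.float64(0.03), np.float64(0.013)] [0.084 0.092 0.11 ]
```

Request:
send_rows(rot=[[0,0,0],[0,0,0],[0,0,0],[0,0,0],[0,0,0]], delta_pos=[[0,0,-0.05],[0,0,-0.1],[0,0,-0.14],[0,0,-0.15],[0,0,-0.15]], hand=[0.75,0.75,0.75,0.75,0.75])

```text
time: 19.35
position: [0.5775, 0.0901, 0.0079]
orientation: [3.131, -0.26, -0.002]
ft_force: [0.2, 0.1, -0.7]
finger_gap: 0.0142
gripper_force: 8.0
```

```bash
python3 st.py
```

```text
19.35 [0.5775 0.0901 0.0079] -1.7367 0.014224229017619702 [-0.38  0.83  0.29  1.85 -0.44  0.52 -1.54]
```

Release with a small opening, rise, and head for spoon b.

Request:
send_rows(rot=[[0,0,0],[0,0,0],[0,0,0],[0,0,0],[0,0,0]], delta_pos=[[0,0,-0.001],[0,0,-0.001],[0,0,-0.001],[0,0,0.06],[0,0,0.16]], hand=[0.6,0.5,0.5,0.5,0.5])

```text
time: 19.85
position: [0.5755, 0.09, 0.0869]
orientation: [3.129, -0.261, -0.009]
ft_force: [0.1, 0.4, 0.5]
finger_gap: 0.0238
gripper_force: 0.0
```

Request:
send_rows(rot=[[0,0,0],[0,0,0.04],[0,0,0.08],[0,0,0.12],[0,0,0.16]], delta_pos=[[-0.02,0.03,0.06],[-0.05,0.1,0.12],[-0.08,0.18,0.15],[-0.13,0.26,0.15],[-0.17,0.33,0.15]], hand=[0.3,0.3,0.3,0.3,0.3])

```text
time: 20.35
position: [0.4918, 0.2576, 0.1645]
orientation: [-3.094, -0.535, -0.003]
ft_force: [0.2, -0.5, 0.0]
finger_gap: 0.0327
gripper_force: 0.0
```

```bash
cat > chk.py <<'E'
from est import *
import st
def intray(P,hsv,n):
    # white things within the tray, expressed in tray frame
    y=-.1675; d=P[...,:2]-[.562,-.004]; tx=d[...,0]*np.cos(y)+d[...,1]*np.sin(y); ty=-d[...,0]*np.sin(y)+d[...,1]*np.cos(y)
    for nm,yc in (('bay1',-17),('bay2',39),('bay3',95)):
        q=(hsv[...,1]<100)&(hsv[...,2]>60)&(abs(tx)<.083)&(abs(ty-yc/1000)<.026)&(P[...,2]<.03)
        if q.sum()>80:
            p=np.c_[tx[q],ty[q]]; r=pose(p,.15,.04); print(n,nm,q.sum(),'dx,dy mm',(r[0]*1000-[0,yc]).round(1),'yaw',r[1].round(3),'L',r[2].round(3),'z',np.percentile(P[q][:,2],[5,50,95]).round(4))
for n in ('scene','side'):
    c,P,hsv=look(n,box=(.2,.74,.17,.5)); intray(P,hsv,n); cv2.imwrite('pics/chk_%s.png'%n,c['color'][:,:,::-1])
E
python3 chk.py
```

```text
20.35 [0.4918 0.2576 0.1645] -1.2283 0.03274332802827784 [-0.73  0.56  0.3   1.84 -0.22  0.77 -1.54]
scene [ 19  24 185] [array([0.3864, 0.3241]), np.float64(1.4163), np.float64(0.1462), np.float64(0.0336), np.float64(0.0132)] 0.0138
scene [ 18  24 181] [array([0.4632, 0.3067]), np.float64(-1.5403), np.float64(0.1501), np.float64(0.0362), np.float64(0.0143)] 0.013
scene bay3 306 dx,dy mm [-6.  -6.8] yaw -0.055 L 0.148 z [0.0033 0.0127 0.0174]
side [ 21  30 197] [array([0.4604, 0.3072]), np.float64(-1.5384), np.float64(0.1467), np.float64(0.0368), np.float64(0.0142)] 0.0137
side [ 21  29 201] [array([0.3828, 0.3232]), np.float64(1.4445), np.float64(0.1467), np.float64(0.037), np.float64(0.0131)] 0.014
side bay3 395 dx,dy mm [ 1.6 -1.7] yaw 0.02 L 0.16 z [0.0043 0.0144 0.0187]
```

Request:
send_rows(rot=[[0,0,0.045],[0,0,0.09],[0,0,0.135],[0,0,0.18],[0,0,0.225]], delta_pos=[[-0.02,0.03,0],[-0.04,0.06,0],[-0.058,0.09,0],[-0.058,0.098,0],[-0.058,0.098,0]], hand=[0.3,0.3,0.3,0.3,0.3])

```text
time: 20.95
position: [0.4639, 0.3047, 0.1636]
orientation: [2.719, 1.574, 0.002]
ft_force: [0.9, 0.0, -1.1]
finger_gap: 0.0329
gripper_force: 0.0
```

Request:
send_rows(rot=[[0,0,0.045],[0,0,0.09],[0,0,0.135],[0,0,0.171],[0,0,0.171]], delta_pos=[[0,0,-0.03],[0,0,-0.1],[0,0,-0.17],[0,0,-0.23],[0,0,-0.26]], hand=[0.3,0.3,0.3,0.3,0.3])

```text
time: 21.45
position: [0.4633, 0.3023, 0.031]
orientation: [-2.21, -2.232, 0.005]
ft_force: [-0.0, -0.5, 1.1]
finger_gap: 0.0331
gripper_force: 0.0
```

```bash
python3 st.py
```

```text
21.45 [0.4633 0.3023 0.031 ] 0.0101 0.033147616105484244 [-0.6   0.75 -0.05  1.92  0.08  0.48 -0.69]
```

Request:
send_rows(rot=[[0,0,0.001],[0,0,0.001],[0,0,0.001],[0,0,0.001]], delta_pos=[[0,0.005,-0.03],[0,0.005,-0.055],[0,0.005,-0.06],[0,0.005,-0.06]], hand=[0.3,0.3,0.3,0.3])

```text
time: 21.85
position: [0.464, 0.3066, 0.0032]
orientation: [2.207, 2.235, 0.0]
ft_force: [0.3, -0.5, 0.1]
finger_gap: 0.033
gripper_force: 0.0
```

Request:
send_rows(rot=[[0,0,0],[0,0,0],[0,0,0],[0,0,0],[0,0,0]], delta_pos=[[0,0,0],[0,0,0],[0,0,0],[0,0,0],[0,0,0]], hand=[0.45,0.6,0.75,0.75,0.75])

```text
time: 22.35
position: [0.4641, 0.3069, 0.0038]
orientation: [2.208, 2.235, 0.001]
ft_force: [-1.2, -1.0, 5.9]
finger_gap: 0.0142
gripper_force: 8.0
```

Request:
send_rows(rot=[[0,0,0],[0,0,0.03],[0,0,0.07],[0,0,0.115],[0,0,0.16]], delta_pos=[[0,0,0.04],[0,0,0.1],[0.01,-0.03,0.15],[0.03,-0.08,0.16],[0.05,-0.15,0.16]], hand=[0.75,0.75,0.75,0.75,0.75])

```text
time: 22.85
position: [0.4899, 0.2334, 0.0846]
orientation: [1.569, 2.72, 0.006]
ft_force: [0.8, -0.5, -0.4]
finger_gap: 0.0139
gripper_force: 8.0
```

Request:
send_rows(rot=[[0,0,0.04],[0,0,0.08],[0,0,0.12],[0,0,0.16],[0,0,0.2]], delta_pos=[[0.03,-0.08,0],[0.06,-0.16,0],[0.1,-0.25,0],[0.13,-0.34,0],[0.159,-0.395,0]], hand=[0.75,0.75,0.75,0.75,0.75])

```text
time: 23.35
position: [0.5685, 0.029, 0.0827]
orientation: [-0.664, -3.07, 0.004]
ft_force: [-0.2, 1.0, -0.5]
finger_gap: 0.0137
gripper_force: 8.0
```

Request:
send_rows(rot=[[0,0,0.04],[0,0,0.083],[0,0,0.083],[0,0,0.083],[0,0,0.083]], delta_pos=[[0,0,0],[0,0,0],[0,0,0],[0,0,0],[0,0,0]], hand=[0.75,0.75,0.75,0.75,0.75])

```text
time: 23.85
position: [0.5682, 0.0344, 0.0832]
orientation: [-0.264, -3.13, 0.0]
ft_force: [-1.1, -0.7, 0.6]
finger_gap: 0.0137
gripper_force: 8.0
```

```bash
python3 held.py .034
python3 - <<'E'
from h import *
snap('wrist','w6.png')
E
```

```text
23.85 [0.5682 0.0344 0.0832] 1.4026 0.013676653293329972 [ 0.21  0.72 -0.51  1.85  0.52  0.71  0.81]
scene 312 [array([0.569, 0.041]), np.float64(-0.13), np.float64(0.146), np.float64(0.038), np.float64(0.017)] [0.082 0.089 0.109]
side 374 [array([0.566, 0.042]), np.float64(-0.054), np.float64(0.147), np.float64(0.034), np.float64(0.015)] [0.083 0.091 0.109]
```

View pics/w6.png

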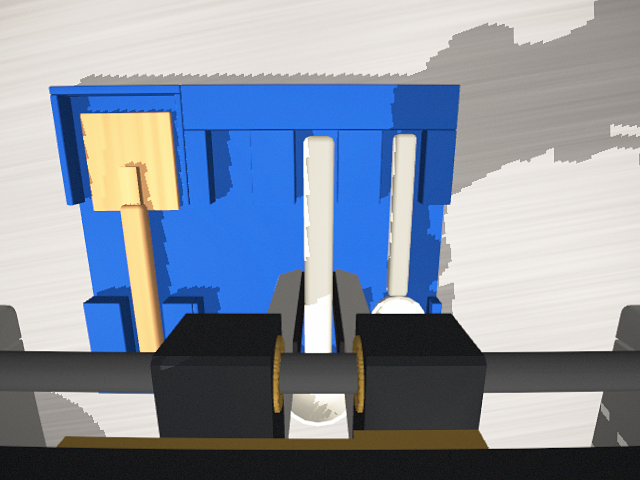

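Request:
send_rows(rot=[[0,0,0],[0,0,0],[0,0,0],[0,0,0],[0,0,0]], delta_pos=[[0,0,-0.05],[0,0,-0.1],[0,0,-0.14],[0,0,-0.149],[0,0,-0.149]], hand=[0.75,0.75,0.75,0.75,0.75])

```text
time: 24.5
position: [0.568, 0.0344, 0.0085]
orientation: [-0.261, -3.13, 0.001]
ft_force: [0.5, 0.3, -0.6]
finger_gap: 0.0136
gripper_force: 8.0
```

Request:
send_rows(rot=[[0,0,0],[0,0,0],[0,0,0],[0,0,0],[0,0,0]], delta_pos=[[0,0,0],[0,0,0],[0,0,0],[0,0,0.06],[0,0,0.16]], hand=[0.6,0.5,0.5,0.5,0.5])

```text
time: 25.0
position: [0.566, 0.0337, 0.0874]
orientation: [-0.26, -3.125, 0.002]
ft_force: [1.0, -0.0, 0.4]
finger_gap: 0.0234
gripper_force: 0.0
```

Request:
send_rows(rot=[[0,0,0],[0,0,-0.04],[0,0,-0.08],[0,0,-0.12],[0,0,-0.16]], delta_pos=[[-0.02,0.03,0.06],[-0.07,0.1,0.12],[-0.12,0.18,0.15],[-0.18,0.26,0.15],[-0.24,0.32,0.15]], hand=[0.3,0.3,0.3,0.3,0.3])

```text
time: 25.5
position: [0.4479, 0.1968, 0.1651]
orientation: [1.038, 2.963, 0.005]
ft_force: [0.1, 1.4, -0.8]
finger_gap: 0.0331
gripper_force: 0.0
```

```bash
python3 chk.py
```

```text
25.5 [0.4479 0.1968 0.1651] 0.8971 0.033130631932333406 [-0.16  0.49 -0.45  2.    0.31  0.72  0.1 ]
scene [ 18  24 175] [array([0.3856, 0.3246]), np.float64(1.4527), np.float64(0.1451), np.float64(0.0348), np.float64(0.0138)] 0.0143
scene bay2 291 dx,dy mm [-4.7 -6.8] yaw -0.07 L 0.153 z [0.0036 0.0126 0.0178]
scene bay3 304 dx,dy mm [-6.1 -6.2] yaw -0.051 L 0.148 z [0.0034 0.0128 0.0177]
side [ 21  31 193] [array([0.3832, 0.3234]), np.float64(1.4435), np.float64(0.146), np.float64(0.0366), np.float64(0.0138)] 0.014
side bay2 299 dx,dy mm [ 1.1 -6. ] yaw -0.083 L 0.159 z [0.0046 0.0146 0.0187]
side bay3 293 dx,dy mm [-3.8 -0.1] yaw 0.061 L 0.153 z [0.004  0.0154 0.0186]
```

Request:
send_rows(rot=[[0,0,-0.045],[0,0,-0.09],[0,0,-0.135],[0,0,-0.18],[0,0,-0.225]], delta_pos=[[-0.03,0.06,0],[-0.06,0.12,0],[-0.09,0.18,0],[-0.12,0.24,0],[-0.124,0.252,0]], hand=[0.3,0.3,0.3,0.3,0.3])

```text
time: 26.1
position: [0.3845, 0.3241, 0.1642]
orientation: [-1.993, -2.426, -0.004]
ft_force: [-0.3, -0.6, 0.5]
finger_gap: 0.0328
gripper_force: 0.0
```

Request:
send_rows(rot=[[0,0,-0.045],[0,0,-0.09],[0,0,-0.101],[0,0,-0.101],[0,0,-0.101]], delta_pos=[[0,0,-0.03],[0,0,-0.1],[0,0,-0.17],[0,0,-0.23],[0,0,-0.26]], hand=[0.3,0.3,0.3,0.3,0.3])

```text
time: 26.6
position: [0.3859, 0.3189, 0.0317]
orientation: [2.352, 2.082, -0.004]
ft_force: [-0.6, -0.2, 0.1]
finger_gap: 0.0329
gripper_force: 0.0
```

```bash
python3 st.py
```

```text
26.6 [0.3859 0.3189 0.0317] -0.1219 0.032901501101186094 [-0.68  0.7  -0.09  2.06  0.16  0.39 -1.03]
```

Request:
send_rows(rot=[[0,0,-0.002],[0,0,-0.002],[0,0,-0.002],[0,0,-0.002]], delta_pos=[[0,0.005,-0.03],[0,0.005,-0.055],[0,0.005,-0.061],[0,0.005,-0.061]], hand=[0.3,0.3,0.3,0.3])

```text
time: 27.0
position: [0.3865, 0.3223, 0.003]
orientation: [2.36, 2.074, -0.001]
ft_force: [-0.4, -0.7, 0.1]
finger_gap: 0.0328
gripper_force: 0.0
```

Request:
send_rows(rot=[[0,0,0],[0,0,0],[0,0,0],[0,0,0],[0,0,0]], delta_pos=[[0,0,0],[0,0,0],[0,0,0],[0,0,0],[0,0,0]], hand=[0.45,0.6,0.75,0.75,0.75])

```text
time: 27.5
position: [0.3867, 0.3229, 0.0038]
orientation: [2.36, 2.074, 0.002]
ft_force: [-0.6, -0.2, 5.8]
finger_gap: 0.0138
gripper_force: 8.0
```

```bash
python3 st.py
```

```text
27.5 [0.3867 0.3229 0.0038] -0.1288 0.01380345068620788 [-0.7   0.76 -0.08  2.07  0.17  0.32 -1.04]
```

Request:
send_rows(rot=[[0,0,0],[0,0,-0.03],[0,0,-0.07],[0,0,-0.115],[0,0,-0.16]], delta_pos=[[0,0,0.04],[0,0,0.1],[0.02,-0.03,0.15],[0.05,-0.09,0.16],[0.08,-0.16,0.16]], hand=[0.75,0.75,0.75,0.75,0.75])

```text
time: 28.0
position: [0.4274, 0.2436, 0.0845]
orientation: [-2.803, -1.417, -0.006]
ft_force: [-0.1, -1.3, -0.6]
finger_gap: 0.0137
gripper_force: 8.0
```

Request:
send_rows(rot=[[0,0,-0.04],[0,0,-0.08],[0,0,-0.12],[0,0,-0.16],[0,0,-0.2]], delta_pos=[[0.04,-0.08,0],[0.08,-0.16,0],[0.12,-0.24,0],[0.16,-0.32,0],[0.2,-0.4,0]], hand=[0.75,0.75,0.75,0.75,0.75])

```text
time: 28.5
position: [0.5267, 0.041, 0.0832]
orientation: [-3.105, -0.479, 0.0]
ft_force: [1.0, -0.1, -0.1]
finger_gap: 0.0141
gripper_force: 8.0
```

Request:
send_rows(rot=[[0,0,-0.04],[0,0,-0.08],[0,0,-0.12],[0,0,-0.152],[0,0,-0.152]], delta_pos=[[0.04,-0.07,0],[0.065,-0.127,0],[0.065,-0.127,0],[0.065,-0.127,0],[0.065,-0.127,0]], hand=[0.75,0.75,0.75,0.75,0.75])

```text
time: 29.0
position: [0.5585, -0.021, 0.0828]
orientation: [3.13, -0.262, -0.001]
ft_force: [0.1, 0.5, -1.3]
finger_gap: 0.014
gripper_force: 8.0
```

```bash
python3 held.py -.02
```

```text
29.0 [ 0.5585 -0.021   0.0828] -1.738 0.013975720985526843 [-0.18  0.68  0.25  1.89 -0.28  0.61 -1.48]
scene 297 [array([ 0.558, -0.012]), np.float64(-0.066), np.float64(0.147), np.float64(0.038), np.float64(0.019)] [0.081 0.089 0.106]
side 358 [array([ 0.556, -0.014]), np.float64(-0.063), np.float64(0.149), np.float64(0.036), np.float64(0.013)] [0.083 0.091 0.108]
```

Request:
send_rows(rot=[[0,0,0],[0,0,0],[0,0,0],[0,0,0],[0,0,0]], delta_pos=[[0,0,-0.05],[0,0,-0.1],[0,0,-0.14],[0,0,-0.149],[0,0,-0.149]], hand=[0.75,0.75,0.75,0.75,0.75])

```text
time: 29.6
position: [0.5584, -0.0206, 0.0084]
orientation: [-3.131, 0.259, 0.002]
ft_force: [0.0, 0.2, -0.1]
finger_gap: 0.014
gripper_force: 8.0
```

Request:
send_rows(rot=[[0,0,0],[0,0,0],[0,0,0],[0,0,0],[0,0,0]], delta_pos=[[0,0,0],[0,0,0],[0,0,0],[0,0,0.06],[0,0,0.16]], hand=[0.6,0.5,0.5,0.5,0.5])

```text
time: 30.1
position: [0.5565, -0.0207, 0.0874]
orientation: [3.13, -0.261, -0.009]
ft_force: [0.2, 0.2, 0.2]
finger_gap: 0.0239
gripper_force: 0.0
```

Request:
send_rows(rot=[[0,0,0],[0,0,0],[0,0,0.04],[0,0,0.08],[0,0,0.12]], delta_pos=[[-0.04,0,0.1],[-0.08,0,0.2],[-0.12,0,0.3],[-0.14,0,0.34],[-0.14,0,0.34]], hand=[0.5,0.5,0.5,0.5,0.5])

```text
time: 30.6
position: [0.4898, -0.0212, 0.2636]
orientation: [3.123, 0.338, 0.014]
ft_force: [0.0, -0.0, -0.7]
finger_gap: 0.0229
gripper_force: 0.0
```

```bash
python3 chk.py
python3 - <<'E'
from h import *
c=snap('wrist'); s=cv2.imread('pics/chk_side.png')[170:300,230:450]; w=c['color'][:,:,::-1]
cv2.imwrite('pics/w7.png',np.hstack([cv2.resize(w,(440,330)),cv2.resize(s,(360,330))]))
E
```

```text
30.6 [ 0.4898 -0.0212  0.2636] -1.3552 0.02289806935790266 [-0.21  0.33  0.26  1.89 -0.11  0.93 -1.25]
scene bay1 262 dx,dy mm [-2.7 -5.5] yaw -0.059 L 0.148 z [0.0042 0.0124 0.0177]
scene bay2 289 dx,dy mm [-4.9 -5.3] yaw -0.042 L 0.154 z [0.0038 0.0128 0.0176]
scene bay3 301 dx,dy mm [-6.  -5.6] yaw -0.037 L 0.149 z [0.0043 0.0124 0.0176]
side bay1 361 dx,dy mm [ 2.2 -1.1] yaw 0.04 L 0.159 z [0.0047 0.0147 0.0191]
side bay2 382 dx,dy mm [ 2.3 -2.4] yaw -0.006 L 0.161 z [0.0045 0.0145 0.019 ]
side bay3 390 dx,dy mm [-4.  -0.7] yaw 0.051 L 0.15 z [0.0042 0.0146 0.0185]
```

View pics/w7.png

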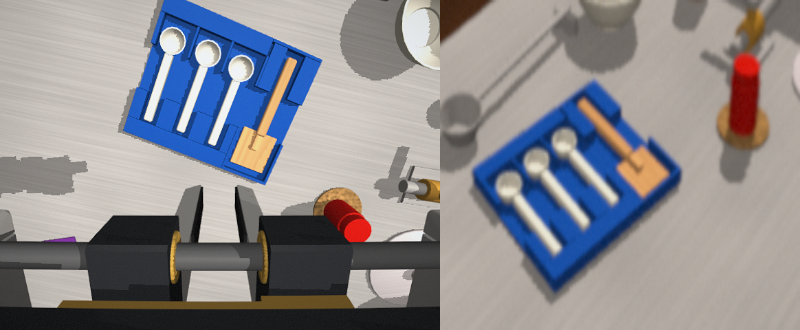

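```bash
cat > trayw.py <<'E'
from est import *
import st
c=snap('wrist'); P=cloud(c); hsv=cv2.cvtColor(c['color'],cv2.COLOR_RGB2HSV)
b=cv2.inRange(hsv,(105,150,40),(125,255,255))>0
q=b&(np.abs(P[...,1])<.2)&(P[...,2]>.013)&(P[...,2]<.03)&(P[...,0]<.75)&(P[...,0]>.4)
r=cv2.minAreaRect(P[q][:,:2].astype(np.float32)*1000); print(r)
y=np.deg2rad(r[2]-90 if r[1][0]>r[1][1] else r[2]); y=y if y>-.8 else y+np.pi/2
d=P[...,:2]-np.array(r[0])/1000; tx=d[...,0]*np.cos(y)+d[...,1]*np.sin(y); ty=-d[...,0]*np.sin(y)+d[...,1]*np.cos(y)
for nm,yc,w in (('bay1',-17,.026),('bay2',39,.026),('bay3',95,.026),('turner',-86,.037)):
    m=~b & (P[...,2]>.0065)&(P[...,2]<.03)&(abs(tx)<.1)&(abs(ty-yc/1000)<w)&(hsv[...,2]>90)
    if nm!='turner': m&=hsv[...,1]<70
    else: m&=cv2.inRange(hsv,(8,80,60),(22,255,255))>0
    k,l,s,_=cv2.connectedComponentsWithStats(m.astype(np.uint8)); i=1+np.argmax(s[1:,4]); m=l==i
    R=pose(np.c_[tx[m],ty[m]],.15,.04); print(nm,m.sum(),(R[0]*1000-[0,yc]).round(1),R[1].round(3),R[2].round(3),np.percentile(P[m][:,2],[5,95]).round(4))
E
python3 trayw.py
```

```text
30.75 [ 0.4888 -0.0208  0.2593] -1.3628 0.023605647411501538 [-0.21  0.34  0.26  1.89 -0.11  0.93 -1.26]
((564.564453125, -6.1580352783203125), (255.61187744140625, 219.60403442382812), 80.38684844970703)
bay1 2315 [-3.9  1.4] 0.008 0.146 [0.0076 0.0179]
bay2 2460 [-2.7  0.9] 0.003 0.146 [0.0076 0.0177]
bay3 2636 [-5.6  1.3] 0.006 0.147 [0.0075 0.0177]
turner 4297 [-0.5  0.8] -3.135 0.187 [0.0069 0.0166]
```

Request:
send_rows(rot=[[0,0,-0.02],[0,0,-0.04],[0,0,-0.066],[0,0,-0.066],[0,0,-0.066]], delta_pos=[[0.015,-0.09,0],[0.03,-0.18,0],[0.045,-0.27,0],[0.06,-0.36,0],[0.075,-0.45,0]], hand=[1,1,1,1,1], newtons=10)

```text
time: 31.3
position: [0.5262, -0.2474, 0.2573]
orientation: [-3.141, -0.001, 0.003]
ft_force: [0.2, 1.4, 0.6]
finger_gap: -0.0001
gripper_force: 0.0
```

Request:
send_rows(rot=[[0,0,0],[0,0,0],[0,0,0],[0,0,0],[0,0,0]], delta_pos=[[0.015,-0.09,0],[0.03,-0.18,0],[0.045,-0.27,0],[0.05,-0.36,-0.03],[0.05,-0.374,-0.12]], hand=[1,1,1,1,1])

```text
time: 31.8
position: [0.551, -0.4426, 0.2003]
orientation: [3.131, -0.009, 0.006]
ft_force: [0.7, -0.4, -0.7]
finger_gap: 0.0004
gripper_force: 0.0
```

```bash
python3 st.py
```

```text
31.8 [ 0.551  -0.4426  0.2003] -1.5766 0.0003651142912776671 [ 0.46  0.74  0.32  1.36 -0.24  1.08 -0.75]
```

Request:
send_rows(rot=[[0,0,0],[0,0,0],[0,0,0],[0,0,0],[0,0,0]], delta_pos=[[0,0,0],[0,0,-0.09],[0,0,-0.18],[0,0,-0.28],[0,0,-0.286]], hand=[1,1,1,1,1])

```text
time: 32.3
position: [0.5482, -0.4274, 0.0494]
orientation: [-3.132, -0.006, 0.016]
ft_force: [-0.3, 1.0, 0.5]
finger_gap: 0.0002
gripper_force: 0.0
```

```bash
python3 st.py
```

```text
32.3 [ 0.5482 -0.4274  0.0494] -1.5672 0.00016212276189249278 [ 0.48  0.89  0.27  1.49 -0.29  0.82 -0.71]
```

Request:
send_rows(rot=[[0,0,0],[0,0,0],[0,0,0],[0,0,0],[0,0,0]], delta_pos=[[0.003,0.03,0],[0.009,0.072,0],[-0.005,0.128,0],[-0.037,0.167,0],[-0.07,0.188,0]], hand=[1,1,1,1,1])

```text
time: 32.8
position: [0.5212, -0.3387, 0.0606]
orientation: [3.136, 0.009, 0.015]
ft_force: [2.5, -3.3, -0.1]
finger_gap: 0.0005
gripper_force: 1.5
```

Request:
send_rows(rot=[[0,0,0],[0,0,0],[0,0,0],[0,0,0]], delta_pos=[[-0.012,0.004,0],[-0.02,0.006,0],[-0.026,0.006,0],[-0.026,0.006,0]], hand=[1,1,1,1])

```text
time: 33.2
position: [0.5044, -0.3363, 0.0565]
orientation: [3.141, 0.005, 0.003]
ft_force: [2.2, -0.1, 1.3]
finger_gap: 0.0005
gripper_force: 1.2
```

```bash
python3 st.py
```

```text
33.2 [ 0.5044 -0.3363  0.0565] -1.5678 0.0004643952331327884 [ 0.38  0.77  0.26  1.77 -0.31  0.63 -0.75]
```

Request:
send_rows(rot=[[0,0,0],[0,0,0],[0,0,0],[0,0,0],[0,0,0]], delta_pos=[[-0.006,0,0],[-0.012,0,0],[-0.017,0,0],[-0.02,0,0],[-0.02,0,0]], hand=[1,1,1,1,1])

```text
time: 33.7
position: [0.5016, -0.3362, 0.0563]
orientation: [3.138, 0.009, 0.02]
ft_force: [15.5, 0.0, -5.4]
finger_gap: 0.0006
gripper_force: 7.7
```

Request:
send_rows(rot=[[0,0,0],[0,0,0],[0,0,0],[0,0,0],[0,0,0]], delta_pos=[[0.04,0,0],[0.06,0,0.08],[0.06,0.02,0.18],[0.04,0.08,0.28],[0.02,0.16,0.36]], hand=[1,1,1,1,1])

```text
time: 34.2
position: [0.5047, -0.2689, 0.2244]
orientation: [3.14, -0.001, -0.003]
ft_force: [0.7, 1.0, -0.3]
finger_gap: 0.0007
gripper_force: 0.0
```

Request:
send_rows(rot=[[0,0,0],[0,0,0],[0,0,0],[0,0,0],[0,0,0]], delta_pos=[[-0.01,0.09,0.02],[-0.02,0.18,0.04],[-0.03,0.27,0.06],[-0.04,0.36,0.06],[-0.04,0.45,0.06]], hand=[1,1,1,1,1])

```text
time: 34.7
position: [0.4843, -0.0417, 0.2529]
orientation: [3.141, 0.002, -0.004]
ft_force: [0.9, 0.4, 1.4]
finger_gap: 0.0004
gripper_force: 0.0
```

```bash
python3 trayw.py
python3 - <<'E'
from est import *
for n in ('scene','side'):
    c=snap(n); P=cloud(c); hsv=cv2.cvtColor(c['color'],cv2.COLOR_RGB2HSV)
    p=P[(P[...,2]>.058)&(P[...,2]<.079)&(P[...,0]>.45)&(P[...,0]<.60)&(P[...,1]>-.46)&(P[...,1]<-.29)]
    for a in np.arange(-.42,-.3,.02):
        t=p[(p[:,1]>a)&(p[:,1]<a+.02)]
        if len(t)>2: print(n,a.round(2),np.round([np.median(t[:,0]),t[:,0].min(),t[:,0].max()],3))
    red=(cv2.inRange(hsv,(0,150,60),(5,255,255))|cv2.inRange(hsv,(172,150,60),(180,255,255)))>0
    p=P[red&(P[...,2]>.07)&(P[...,2]<.1)&(P[...,1]<-.1)&(P[...,0]<.6)]; print('tin',cv2.minEnclosingCircle(p[:,:2].astype(np.float32)*1000),np.median(p[:,2]))
E
```

```text
34.7 [ 0.4843 -0.0417  0.2529] -1.5693 0.00040151728994238005 [-0.24  0.35  0.37  1.9  -0.16  0.91 -1.37]
((564.4546508789062, -6.0852508544921875), (255.88812255859375, 219.90512084960938), 80.47747039794922)
bay1 2446 [-4.   1.1] 0.005 0.146 [0.0075 0.0179]
bay2 2581 [-2.6  0.6] -0.002 0.146 [0.0077 0.0178]
bay3 2674 [-5.3  1.2] 0.004 0.146 [0.0075 0.0178]
turner 4493 [-0.5  0.5] -3.136 0.186 [0.0069 0.0166]
scene -0.42 [0.494 0.478 0.5  ]
scene -0.4 [0.491 0.48  0.5  ]
scene -0.38 [0.491 0.48  0.495]
scene -0.36 [0.489 0.48  0.495]
scene -0.34 [0.487 0.476 0.493]
scene -0.32 [0.486 0.481 0.488]
tin ((413.4874267578125, -255.13504028320312), 23.02206039428711) 0.08061807971346457
side -0.42 [0.485 0.474 0.496]
side -0.4 [0.481 0.474 0.497]
side -0.38 [0.483 0.479 0.491]
side -0.36 [0.479 0.474 0.49 ]
side -0.34 [0.479 0.474 0.489]
side -0.32 [0.482 0.476 0.487]
tin ((407.47991943359375, -255.56442260742188), 23.147449493408203) 0.08325575284285247
```

Request:
send_rows(rot=[[0,0,0],[0,0,0],[0,0,0]], delta_pos=[[0,0,0],[0,0,0],[0,0,0]], hand=[1,1,1])

```text
time: 35.15
position: [0.4861, -0.0443, 0.253]
orientation: [3.141, -0.0, -0.001]
ft_force: [0.3, 0.2, -0.1]
finger_gap: 0.0006
gripper_force: 0.0
```

```bash
python3 -c "
from cell import arm; print(arm.close_job())"
```

```text
the job is handed in; nothing more can be done
None
```

The job is handed in at about 35 s, with no verdict returned: cock shut first, tin on the mat, three spoons and the turner in their compartments within about 6 mm, and the cock opened to its stop.

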